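Clear the jar off the instrument rest and lay the bayonet probe in its place

ROBOT

A 7-joint arm with a two-finger parallel gripper is mounted at the origin on the work surface. World frame = base frame: x ahead of the robot, y to its left, z up, the work surface at z = 0. Lengths are in m, angles in rad, forces in N, time in s.
With the tool pointing down it reaches from about 0.35 to 0.9 m from the base axis. Payload 8.1 kg.
Tool frame: the origin (TCP) lies at the very end of the fingers, on their centre line; the grasp point (between the pads) lies 19 mm behind it; z points along the fingers, y is the direction in which the jaws open and shut (so a half turn about z gives the same grasp; the last joint's range is limited). The gripper opens to 85 mm and grips with 20 to 120 N. Pads are 22 mm wide; open, the fingers measure 114 mm over their backs; the gripper's body (76 mm by 85 mm) begins 54 mm behind the grasp point. The pads swing forward as they close: fully open they stand 13 mm farther back than shut.
Start: joints at [-1.432, 0.434, 0.025, 1.573, -0.012, 1.134, -0.075], TCP at [0.15, 0.607, 0.231] pointing down, gripper open.
Joint ranges: [-2.62, 2.62], [-0.44, 2.09], [-1.27, 1.32], [0.08, 2.57], [-1.32, 4.46], [0.12, 2], [-2.74, 2.74]. Speed limits (rad/s): [2.22, 2.22, 3.01, 3.01, 3.14, 3.14, 3.14].

INTERFACE

Orientations are given as a rotation vector (axis times angle).
In Python, from cell import * gives the robot as it stands.
- The arm moves only by the tool move_arm, never from a script. Its argument "rows" is a list that holds one entry, the list of rows, each a list of 5 numbers: the shift along the tool's x, y, z normalised to -1 to 1, where 1 is 0.3 m, then the turn about the tool's z normalised to -1 to 1, where 1 is pi rad, then the gripper's target within -1 to 1 (fully open at 1, half-way at 0, shut at -1). A call has 1 to 5 rows; each row shifts and turns the commanded pose from where the row before left it, along the tool's axes as they then stand; what a row does not reach is not made up. A row lasts 1/12 s, in which the tool goes at most 41.7 mm and 7.16 degrees, less where a joint would pass 70% of its speed; a pose out of reach is approached as far as the arm can. A call with a number of a shift or a turn outside -1 to 1 is refused whole. A call with a gripper value outside its range is refused whole. The fingers move at their own pace and stop on an object; the grip force is fixed at half the most. Time passes only in rows, so rows that do not move let the fingers close. It gives the time, the measured TCP pose, the force and the opening at its end, in the units of the state.
- observe(): the state, without advancing time (a new reading comes with each control period).
- get_image(name): name is "scene" or "top"; returns the picture (384x512x3 uint8, red, green, blue); there is no depth.
- camera_model(name): a dict with "fx", "fy", "cx", "cy" (pixels), "R" (3x3) and "t" (3): a world point X has camera coordinates R X + t. Camera axes: x right, y down, z forward; pixel columns grow to the right and rows downward; lengths in m; the calibration is good to about 2 mm. A picture is of the moment at which its call begins. camera_model takes no time and is no camera call.
- job_done(): hands the job in, once; it reports no verdict.
Trained networks look in the newest picture that a camera, given by its name, has taken for a name from the list of things; names that differ only in an ending like _2 or _b are one class to them, and where a whole thing is asked for, a point or a joint stands for the part that bears it (a point fixed in the world has none). Each returns a list of dicts, best first, with "score" (0 to 1); they miss things now and then, are a little off and sometimes report something else, mostly with a low value. They report only what shows in the picture. A call takes as long as a camera call.
- masks_of(camera, name): "pixels" (384x512 bool, what is visible of it) and "extent" ([left, top, right, bottom] in pixels, round what is visible of it).
The state is a dict: "time_s": time; "joints": joint angles; "joint_velocities": joint speeds; "tau": joint torques, N m; "tcp_pos": TCP position; "tcp_rot": TCP orientation; "wrist_force": force on the tool from outside, world axes, zero at the start; "wrist_torque": the same for the moment, N m; "grip_width": finger opening in m.
Only numpy, scipy, OpenCV 4.12 (cv2) and the standard library are available. Lean on these libraries where they do the work, as an engineer would, in place of code of your own. Each camera call takes 0.05 s, during which the arm holds its last target.

TASK

Somebody has left the ointment jar standing on the instrument rest under the glass shelf, in the one free place. Move the jar upright into the steel tray with the other bottles, then lay the blue-handled bayonet probe in that free place, with its handle down in the saddle groove and its thin end down in the notch behind. Set both down gently rather than letting them fall, and leave the other probe, the bottles and the glass shelf undisturbed.

Things in the scene. Friction and masses are not known exactly. Their poses are not given: they have to be found in the camera images.
- jar_mid (a point): Squat amber glass jar with a white lid, 52 mm in diameter, 60 mm tall, 0.11 to 0.23 kg. Point on its axis, half-way up (30 mm above its underside); z along its axis. At the start it stands on the rest's 6 mm base plate in the free lane, 57 mm behind that lane's saddle point. It may be gripped round its middle.
- probe_grip (a point): Blue-handled bayonet probe, about 0.11 kg, lying flat on a pale mat 3 mm thick. Point on the handle's axis near the centre of mass, 8 mm above its flat underside: where to grip. x along the handle to the thin end, y to the side to which the thin end is offset, z up. Handle: a bar 18 mm wide (y), 16 mm high, from 70 mm behind this point to 30 mm ahead of it.
- probe_tip (a point): Point on the axis of the blue probe's thin end, at (+100, +28, 0) mm from probe_grip in the probe's axes: the part that rests in the notch. From the handle a 7 mm steel rod runs ahead, jogs 28 mm to +y between 36 and 80 mm ahead of probe_grip, goes on parallel to the handle and ends in a 10 mm ball 116 mm ahead. Same axes.
- rest: Fixed instrument rest: steel plate 190 x 170 x 6 mm with a dark blue grooved saddle rail in front (35 mm long in x) and a notched rail behind (10 mm in x). Two lanes 85 mm apart, near to and far from the robot: one holds the spare probe, the other is free but for the jar. Origin near the plate's middle, on the table; x along the lanes, in under the shelf (world +y); y towards the robot; z up.
- saddle_near (a point): Middle of the near lane's saddle groove, where the axis of a seated handle lies: 30 mm above the table, 8 mm above the groove's floor. Groove 21 mm wide up to this height, then flaring to 33 mm at the rail's top (37 mm above the table). A seated probe has probe_grip about (+47.5, 0, 0) mm from here (a few mm either way along x is fine). Axes as the rest; a seated probe's axes are parallel to them.
- notch_near (a point): Near lane's V notch in the rear rail: where the axis of a seated thin end lies, at (+147.5, +28, 0) mm from saddle_near. 10 mm wide at its floor, 3.5 mm below this point; 30 mm wide at the rail's top, 13 mm above it. Axes as the rest.
- saddle_far (a point): The same saddle point of the far lane, 85 mm farther from the robot (-y in the rest's axes) than saddle_near.
- notch_far (a point): The same notch point of the far lane, at (+147.5, +28, 0) mm from saddle_far.
- spare_mid (a point): Spare bayonet probe with a grey handle, same shape as the blue one, seated in the other lane of the rest; leave it there. Point on its handle defined like probe_grip.
- shelf_edge (a point): Fixed clear glass shelf over the rest, 460 (y) x 200 (x) x 8 mm, on two back posts. Point: middle of its front lower edge, 250 mm above the table; x into its depth (to the robot's left). Jar and seated probe are gripped 5 to 60 mm behind this edge, where an upright gripper would hit the glass; one leaned 40 degrees out of it (fingers pointing down and to the robot's left) passes below.
- tray_floor (a point): Fixed steel bottle tray, 160 (x) x 190 (y) mm outside, walls 4 mm thick, 26 mm high. Point: middle of its inner floor, 5 mm above the table; x to the robot's left, y towards the robot. Three bottles stand in a row along y at x = +48 mm; the rest is free: there is ample room for the jar at x = -35 mm.
- brown1_mid (a point): Brown bottle, 44 mm in diameter, 85 mm tall, loose in the tray; point half-way up.
- brown2_mid (a point): Brown bottle with a red label, 44 mm in diameter, 85 mm tall, loose in the tray; point half-way up.
- white_mid (a point): White bottle with a blue cap, 40 mm in diameter, 95 mm tall, loose in the tray; point half-way up.

How it is judged:
By the outcome, as a careful person would: the job done as asked, in the order asked, and still so for the second after the job is handed in, with the robot touching nothing.
It also fails if it takes over 61 s, if anything falls off the work surface, if the arm or the gripper's body presses on something with over 40 N, if the wrist force passes 120 N, or if a joint passes its speed limit or range.

## Working session

There is one attempt and no reset: what is moved stays moved. The work goes in short steps, Python scripts to look and compute and a tool call to move; the robot and the scene stay as the last step left them, time stands still between calls to the robot, and variables do not carry over. Pictures are saved under pics/ and viewed, and the job is handed in when it is done.

Besides the shell and the picture viewer there is one more tool, called after "Emit:" as a command line: name --argument value ..., lists and objects as JSON in quotes. move_arm: Moves the arm, as the interface text tells. Scaled input: -1 to 1 covers 0.3 m each way for a shift and pi rad each way for a turn. Its arguments: {"type":"object","properties":{"rows":{"type":"array"}},"required":["rows"]}

```bash
ls; mkdir -p pics; python3 - <<'E'
from cell import *
import cv2,numpy as np
print(observe())
for n in("scene","top"):
    im=get_image(n); cv2.imwrite(f"pics/{n}0.png",im[:,:,::-1]); c=camera_model(n)
    print(n,c, -np.array(c["R"]).T@np.array(c["t"]))
E
```

```text
pics
{'time_s': 0.0, 'joints': array([-1.43159393,  0.4352669 ,  0.02495278,  1.57411062, -0.01159792,
        1.13396382, -0.07511388]), 'joint_velocities': array([ 0.00012216,  0.00129961, -0.00264933,  0.00059521, -0.00028014,
       -0.00229814, -0.00084901]), 'tau': array([ 1.32691617e-03, -6.70465350e+01,  1.02607537e+00, -3.16203797e+01,
        1.56838715e-02,  1.25924501e-02, -9.52190817e-06]), 'tcp_pos': array([0.14958205, 0.60631815, 0.2304932 ]), 'tcp_rot': array([-3.78991820e-01, -3.11859338e+00,  2.51783299e-03]), 'wrist_force': array([ 0.26864142,  0.1673785 , -0.52687253]), 'wrist_torque': array([ 0.04196546, -0.02260426,  0.00143349]), 'grip_width': 0.08549043868986678}
scene {'fx': 379.21197312129266, 'fy': 379.21197312129266, 'cx': 252.63642801268225, 'cy': 195.47401407149923, 'R': array([[ 0.57481036,  0.81825584, -0.00710127],
       [ 0.66556452, -0.47256078, -0.57767653],
       [-0.47604298,  0.3273281 , -0.81623489]]), 't': array([-0.29565946, -0.24475619,  1.21896615])} [ 0.91312943 -0.27273897  0.85147324]
top {'fx': 415.419741161277, 'fy': 415.419741161277, 'cx': 260.263990648105, 'cy': 196.41267223799903, 'R': array([[-2.68088760e-02, -9.99640576e-01,  6.14460969e-05],
       [-9.90475817e-01,  2.65547863e-02, -1.35101809e-01],
       [ 1.35051618e-01, -3.68278851e-03, -9.90831720e-01]]), 't': array([0.03682892, 0.53380273, 1.2593533 ])} [0.35962834 0.0272786  1.31992265]
```

View pics/scene0.png

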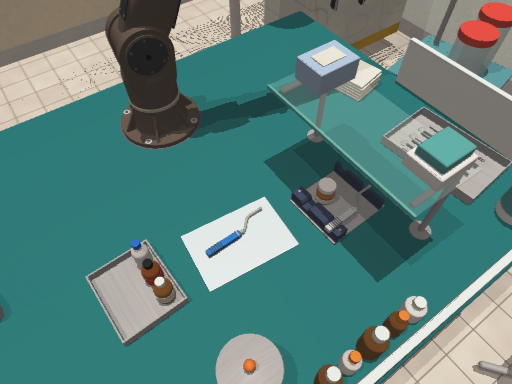

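View pics/top0.png

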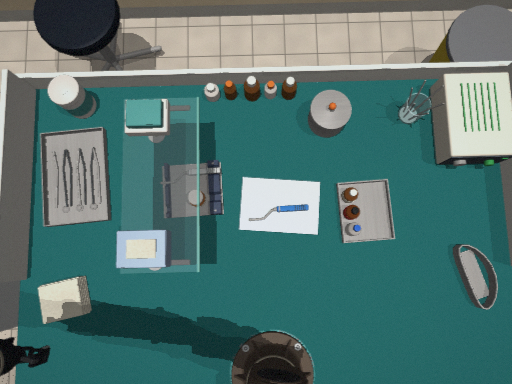

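The scene picture shows the jar on the rest at about (326,187), the blue probe on the mat at (225,243) and the tray at (137,290). In the top picture they are at (195,197), (293,209) and (366,210). The row format only turns the tool about its own z, so I need to work out how to get the tilt. Next I'll measure.

```bash
cat > h.py <<'E'
from cell import *
import cv2,numpy as np
from scipy.spatial.transform import Rotation as Ro
def ray(n,uv):
    c=camera_model(n);R=np.array(c["R"]);t=np.array(c["t"])
    d=R.T@np.array([(uv[0]-c["cx"])/c["fx"],(uv[1]-c["cy"])/c["fy"],1.]); return -R.T@t,d
def onz(n,uv,z):
    o,d=ray(n,uv); return o+d*(z-o[2])/d[2]
def proj(n,X):
    c=camera_model(n);p=np.array(c["R"])@np.array(X)+np.array(c["t"]); return np.array([c["fx"]*p[0]/p[2]+c["cx"],c["fy"]*p[1]/p[2]+c["cy"]])
def tri(u1,u2):
    o1,d1=ray("scene",u1);o2,d2=ray("top",u2)
    s=np.linalg.lstsq(np.c_[d1,-d2],o2-o1,rcond=None)[0]
    a,b=o1+d1*s[0],o2+d2*s[1]; return (a+b)/2,np.linalg.norm(a-b)
def crop(n,name,box,k):
    im=get_image(n)[:,:,::-1]; l,t,r,b=box
    cv2.imwrite("pics/"+name,cv2.resize(im[t:b,l:r],None,fx=k,fy=k,interpolation=cv2.INTER_CUBIC))
E
python3 - <<'E'
from h import *
import cell; print([x for x in dir(cell) if x[0]!='_'])
crop("top","t1.png",(110,90,410,280),2.6)
crop("scene","s1.png",(170,140,400,270),3.4)
for cam in("top","scene"):
  for n in("jar_mid","probe_grip","rest","spare_mid","shelf_edge","tray_floor","brown1_mid","brown2_mid","white_mid"):
    try: r=masks_of(cam,n)
    except Exception as e: print(cam,n,e); continue
    for m in r[:2]:
        ys,xs=np.nonzero(m["pixels"]); print(cam,n,round(m["score"],2),np.round(m["extent"],0),len(xs),np.round([xs.mean(),ys.mean()],1))
    if r: np.save(f"m_{cam}_{n}.npy",r[0]["pixels"])
E
```

```text
['IKError', 'camera_model', 'get_image', 'job_done', 'masks_of', 'observe']
top jar_mid 0.59 [201. 194. 205. 208.] 69 [202.3 198.4]
top jar_mid 0.2 [201. 158. 227. 216.] 982 [211.5 190.5]
top probe_grip 0.51 [274. 205. 310. 211.] 185 [292.2 208. ]
top rest 0.61 [202. 158. 222. 217.] 893 [211.1 191.3]
top spare_mid 0.42 [116.  97. 201. 275.] 13717 [160.  186.6]
top shelf_edge 0.85 [116.  96. 201. 275.] 13841 [160.3 186.9]
top tray_floor 0.98 [338. 179. 392. 245.] 2655 [367.8 210.5]
top tray_floor 0.54 [200. 163. 224. 218.] 911 [211.6 190.1]
top brown1_mid 0.47 [342. 189. 359. 202.] 188 [349.6 194.6]
top brown2_mid 0.71 [341. 206. 360. 216.] 208 [351.2 211.9]
top white_mid 0.46 [346. 226. 361. 235.] 154 [352.8 228.8]
scene jar_mid 0.6 [313. 180. 335. 206.] 444 [325.5 191. ]
scene jar_mid 0.58 [289. 160. 384. 244.] 3154 [337.7 203.6]
scene probe_grip 0.7 [204. 208. 263. 255.] 488 [228.8 237.8]
scene rest 0.9 [289. 162. 385. 242.] 3145 [337.  203.5]
scene spare_mid 0.73 [153. 278. 175. 306.] 470 [163.6 290.1]
scene spare_mid 0.71 [328. 186. 371. 233.] 364 [344.3 214.2]
scene shelf_edge 0.68 [316. 178. 336. 206.] 474 [325.3 190.8]
scene shelf_edge 0.65 [269.  42. 481. 237.] 16440 [376.2 133.3]
scene tray_floor 0.79 [ 87. 242. 189. 346.] 4612 [131.4 296.1]
scene brown1_mid 0.97 [153. 277. 177. 303.] 511 [163.9 290.1]
scene brown2_mid 0.87 [140. 258. 164. 286.] 371 [150.9 270.6]
scene white_mid 0.69 [129. 240. 150. 268.] 339 [139.3 252. ]
```

View pics/t1.png

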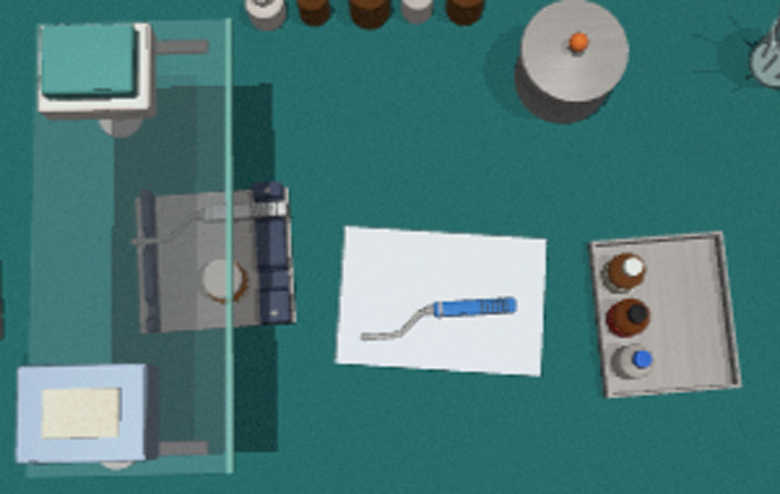

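View pics/s1.png

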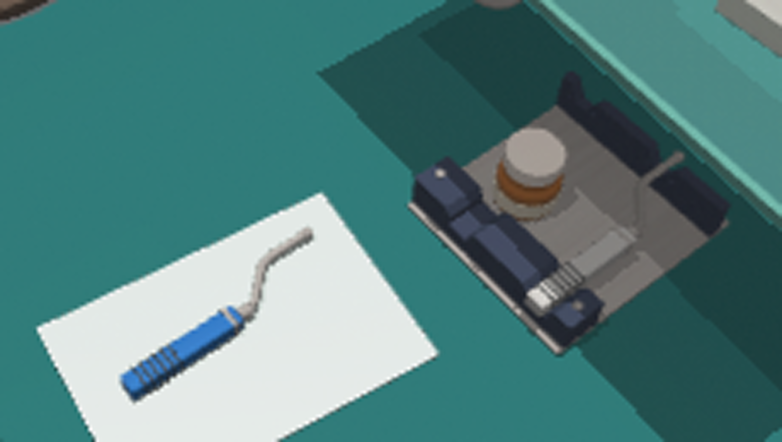

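```bash
python3 - <<'E'
from h import *
T=lambda x,y:(x/2.6+110,y/2.6+90)
S=lambda x,y:(x/3.4+170,y/3.4+140)
r=lambda a:np.round(a,4)
p,e=tri(S(536,155),T(222,279)); print("jar lid",r(p),e, r(onz("top",T(222,279),.066)),r(onz("scene",S(536,155),.066)))
print("handle rear/front/jog/tip top z=.011:")
for n,pts in(("top",[(516,304),(434,311),(400,334),(362,338)]),):
  for q in pts: print(n,r(onz(n,T(*q),.013)))
m=np.load("m_top_probe_grip.npy"); ys,xs=np.nonzero(m); print("handle mask centre",r(onz("top",(xs.mean(),ys.mean()),.015)))
for q in [(130,380),(238,315),(268,258),(310,233)]: print("scene",r(onz("scene",S(*q),.013)))
print("saddle rail corners top(z=.037)")
for q in [(254,183),(285,181),(293,322),(262,322)]: print(r(onz("top",T(*q),.037)))
print("rear rail top corners z .043")
for q in [(135,196),(152,192),(160,330),(146,331)]: print(r(onz("top",T(*q),.043)))
print("scene saddle z=.037"); 
for q in [(414,193),(448,157),(605,298),(560,345)]: print(r(onz("scene",S(*q),.037)))
print("shelf edge lower z .25",[r(onz("top",T(*q),.254)) for q in[(229,19),(231,472)]])
print("tray",[r(onz("top",T(*q),.026)) for q in[(590,242),(724,232),(741,384),(607,397)]])
for n in("brown1","brown2","white"):
  m=np.load(f"m_scene_{n}_mid.npy");ys,xs=np.nonzero(m); print(n,r(onz("scene",(xs.mean(),ys.mean()),.045)))
print("caps",r(onz("top",T(632,267),.085)),r(onz("top",T(637,315),.085)),r(onz("top",T(643,359),.095)))
E
```

```text
jar lid [0.5356 0.2232 0.0553] 0.0033929337114923298 [0.5331 0.2202 0.066 ] [0.5415 0.2181 0.066 ]
handle rear/front/jog/tip top z=.011:
top [ 0.5001 -0.1291  0.013 ]
top [ 0.4942 -0.0291  0.013 ]
top [0.4673 0.013  0.013 ]
top [0.4637 0.0592 0.013 ]
handle mask centre [ 0.498  -0.0773  0.015 ]
scene [ 0.4995 -0.1226  0.013 ]
scene [ 0.5    -0.0289  0.013 ]
scene [0.4717 0.0179 0.013 ]
scene [0.4718 0.0576 0.013 ]
saddle rail corners top(z=.037)
[0.6536 0.1852 0.037 ]
[0.6551 0.1476 0.037 ]
[0.4831 0.1404 0.037 ]
[0.4841 0.1773 0.037 ]
rear rail top corners z .043
[0.64  0.328 0.043]
[0.6444 0.3075 0.043 ]
[0.4772 0.2975 0.043 ]
[0.4765 0.3141 0.043 ]
scene saddle z=.037
[0.5009 0.1352 0.037 ]
[0.4893 0.1785 0.037 ]
[0.6547 0.1903 0.037 ]
[0.6646 0.1374 0.037 ]
shelf edge lower z .25 [array([0.777 , 0.1825, 0.254 ]), array([0.3175, 0.1836, 0.254 ])]
tray [array([ 0.572 , -0.2206,  0.026 ]), array([ 0.5799, -0.3841,  0.026 ]), array([ 0.3956, -0.3918,  0.026 ]), array([ 0.3845, -0.2312,  0.026 ])]
brown1 [ 0.5393 -0.2577  0.045 ]
brown2 [ 0.4804 -0.2605  0.045 ]
white [ 0.4216 -0.2616  0.045 ]
caps [ 0.5318 -0.2563  0.085 ] [ 0.476  -0.2589  0.085 ] [ 0.4248 -0.2605  0.095 ]
```

Measured, averaging the two cameras:
- **Jar:** about (0.537, 0.219) in the near lane, 36 mm behind the shelf edge, which is at y≈0.183.
- **Probe:** handle centre at about (0.498, -0.077).

To tilt the tool I'll drive up until joint 6 reaches its limit. That should lean the fingers outwards along the radius, so I'll first go to azimuth ≈ 92°.

Emit:
move_arm --rows '[[[0.117,-0.029,0,0,1],[0.117,-0.029,0,0,1],[0.117,-0.029,0,0,1],[0.117,-0.029,0,0,1],[0.117,-0.029,0,0,1]]]'

```text
time_s: 1.52
tcp_pos: [-0.0327, 0.6064, 0.2315]
tcp_rot: [-0.38, -3.118, -0.0]
wrist_force: [-0.4, 0.5, 0.2]
grip_width: 0.0854
```

Emit:
move_arm --rows '[[[0,0,-0.135,0,1],[0,0,-0.135,0,1],[0,0,-0.135,0,1],[0,0,-0.135,0,1],[0,0,-0.135,0,1]]]'

```text
time_s: 1.93
tcp_pos: [-0.0312, 0.6061, 0.4361]
tcp_rot: [-0.379, -3.119, -0.001]
wrist_force: [-0.7, 1.3, 0.0]
grip_width: 0.0853
```

```bash
cat >> h.py <<'E'
def st():
    s=observe();R=Ro.from_rotvec(s["tcp_rot"]).as_matrix()
    print("t%.2f"%s["time_s"],"q",np.round(s["joints"],3),"p",np.round(s["tcp_pos"],4),"z",np.round(R[:,2],3),"y",np.round(R[:,1],3),"x",np.round(R[:,0],3),"F",np.round(s["wrist_force"],1),"g",round(s["grip_width"],4)); return s,R
E
python3 -c "from h import *;st()"
```

```text
t1.93 q [-1.708e+00  3.230e-01 -4.000e-03  1.246e+00  1.000e-03  1.573e+00
 -3.820e-01] p [-0.0312  0.6061  0.4361] z [-0.     0.001 -1.   ] y [0.239 0.971 0.001] x [-0.971  0.239  0.   ] F [-0.7  1.3  0. ] g 0.0853
```

Emit:
move_arm --rows '[[[0,0,-0.135,0,1],[0,0,-0.135,0,1],[0,0,-0.135,0,1],[0,0,-0.135,0,1],[0,0,-0.135,0,1]]]'

```text
time_s: 2.35
tcp_pos: [-0.0333, 0.6054, 0.6127]
tcp_rot: [-0.37, -3.113, -0.042]
wrist_force: [-0.9, 1.4, 1.0]
grip_width: 0.0855
```

Emit:
move_arm --rows '[[[0,0,-0.135,0,1],[0,0,-0.135,0,1],[0,0,-0.135,0,1]]]'

```text
time_s: 2.6
tcp_pos: [-0.0295, 0.5745, 0.6591]
tcp_rot: [-0.378, -3.099, -0.157]
wrist_force: [-0.6, 0.0, 0.1]
grip_width: 0.0856
```

```bash
python3 -c "from h import *;st()"
```

```text
t2.60 q [-1.927  0.305  0.383  0.75  -0.129  2.002 -0.298] p [-0.0295  0.5745  0.6591] z [-0.004  0.101 -0.995] y [0.24  0.966 0.098] x [-0.971  0.239  0.028] F [-0.6  0.   0.1] g 0.0856
```

The tilt is building outwards (+y), as planned. I'll carry on.

Emit:
move_arm --rows '[[[0,0,-0.135,0,1],[0,0,-0.135,0,1],[0,0,-0.135,0,1]]]'

```text
time_s: 2.85
tcp_pos: [-0.0277, 0.5412, 0.7077]
tcp_rot: [-0.374, -3.073, -0.291]
wrist_force: [-0.1, -0.2, 0.0]
grip_width: 0.0855
```

```bash
python3 -c "from h import *;st()"
```

```text
t2.85 q [-2.026  0.22   0.479  0.75  -0.123  2.002 -0.3  ] p [-0.0277  0.5412  0.7077] z [-0.01   0.189 -0.982] y [0.241 0.954 0.181] x [-0.971  0.234  0.055] F [-0.1 -0.2  0. ] g 0.0855
```

Emit:
move_arm --rows '[[[0,0,-0.135,0,1],[0,0,-0.135,0,1],[0,0,-0.135,0,1],[0,0,-0.135,0,1],[0,0,-0.135,0,1]]]'

```text
time_s: 3.27
tcp_pos: [-0.0237, 0.4821, 0.777]
tcp_rot: [-0.369, -3.022, -0.495]
wrist_force: [-1.1, -0.3, 0.8]
grip_width: 0.0853
```

```bash
python3 -c "from h import *;st()"
```

```text
t3.27 q [-2.498  0.077  0.916  0.763 -0.079  2.002 -0.31 ] p [-0.0237  0.4821  0.777 ] z [-0.017  0.321 -0.947] y [0.243 0.92  0.308] x [-0.97   0.225  0.094] F [-1.1 -0.3  0.8] g 0.0853
```

Emit:
move_arm --rows '[[[0.02,0.09,-0.09,0,1],[0.02,0.09,-0.09,0,1],[0.02,0.09,-0.09,0,1]]]'

```text
time_s: 3.52
tcp_pos: [-0.0265, 0.5209, 0.8057]
tcp_rot: [-0.349, -2.99, -0.608]
wrist_force: [-0.7, 0.4, 1.0]
grip_width: 0.0852
```

```bash
python3 -c "from h import *;st()"
```

```text
t3.52 q [-2.157  0.154  0.63   0.605 -0.134  2.002 -0.294] p [-0.0265  0.5209  0.8057] z [-0.023  0.393 -0.919] y [0.235 0.896 0.377] x [-0.972  0.207  0.113] F [-0.7  0.4  1. ] g 0.0852
```

Better: 23° now, and the joints have moved back towards mid-range.

Emit:
move_arm --rows '[[[0.02,0.09,-0.09,0,1],[0.02,0.09,-0.09,0,1],[0.02,0.09,-0.09,0,1],[0.02,0.09,-0.09,0,1],[0.02,0.09,-0.09,0,1]]]'

```text
time_s: 3.93
tcp_pos: [-0.0148, 0.5602, 0.8606]
tcp_rot: [-0.354, -2.917, -0.82]
wrist_force: [-0.1, 1.1, 0.0]
grip_width: 0.0858
```

```bash
python3 -c "from h import *;st()"
```

```text
t3.93 q [-1.95   0.235  0.536  0.374 -0.222  2.002 -0.281] p [-0.0148  0.5602  0.8606] z [-0.024  0.523 -0.852] y [0.246 0.829 0.502] x [-0.969  0.197  0.149] F [-0.1  1.1  0. ] g 0.0858
```

Emit:
move_arm --rows '[[[0.02,0.09,-0.09,0,1],[0.02,0.09,-0.09,0,1],[0.02,0.09,-0.09,0,1]]]'

```text
time_s: 4.18
tcp_pos: [-0.0103, 0.566, 0.8948]
tcp_rot: [-0.349, -2.868, -0.942]
wrist_force: [-0.4, 0.2, -0.1]
grip_width: 0.0851
```

```bash
python3 -c "from h import *;st()"
```

```text
t4.18 q [-1.899  0.258  0.575  0.265 -0.304  2.002 -0.277] p [-0.0103  0.566   0.8948] z [-0.026  0.595 -0.803] y [0.248 0.782 0.572] x [-0.968  0.184  0.168] F [-0.4  0.2 -0.1] g 0.0851
```

Emit:
move_arm --rows '[[[0.02,0.09,-0.09,0,1],[0.02,0.09,-0.09,0,1]]]'

```text
time_s: 4.35
tcp_pos: [-0.0073, 0.5635, 0.9179]
tcp_rot: [-0.345, -2.833, -1.02]
wrist_force: [-0.7, 0.2, -0.4]
grip_width: 0.0853
```

```bash
python3 -c "from h import *;st()"
```

```text
t4.35 q [-1.873  0.266  0.631  0.202 -0.381  2.002 -0.276] p [-0.0073  0.5635  0.9179] z [-0.027  0.64  -0.768] y [0.249 0.748 0.615] x [-0.968  0.175  0.18 ] F [-0.7  0.2 -0.4] g 0.0853
```

The tool now leans 39.8°, with its azimuth on the rest's axis. I'll leave the limit region and check that the orientation holds.

```bash
cat >> h.py <<'E'
def go(target,turn=0.,n=None,step=.04):
    """rows to reach world target; turn in deg about tool z spread evenly"""
    s,R=st(); d=np.array(target)-s["tcp_pos"]; L=np.linalg.norm(d)
    n=n or int(max(np.ceil(L/step),np.ceil(abs(turn)/7.1),1))
    rows=[]
    for i in range(n):
        a=np.radians(turn)*i/n
        v=Ro.from_euler("z",a).as_matrix().T@(R.T@d/n)
        rows.append([*np.round(v/.3,3),round(turn/n/180,4)])
    print("dist",L,"n",n)
    for r in rows: print([float(x) for x in r])
E
python3 -c "
from h import *
go([.15,.4,.7])"
```

```text
t4.35 q [-1.873  0.266  0.631  0.202 -0.381  2.002 -0.276] p [-0.0073  0.5635  0.9179] z [-0.027  0.64  -0.768] y [0.249 0.748 0.615] x [-0.968  0.175  0.18 ] F [-0.7  0.2 -0.4] g 0.0853
dist 0.31455180284159384 n 8
[-0.092, -0.09, 0.024, 0.0]
[-0.092, -0.09, 0.024, 0.0]
[-0.092, -0.09, 0.024, 0.0]
[-0.092, -0.09, 0.024, 0.0]
[-0.092, -0.09, 0.024, 0.0]
[-0.092, -0.09, 0.024, 0.0]
[-0.092, -0.09, 0.024, 0.0]
[-0.092, -0.09, 0.024, 0.0]
```

Emit:
move_arm --rows '[[[-0.092,-0.09,0.024,0,1],[-0.092,-0.09,0.024,0,1],[-0.092,-0.09,0.024,0,1],[-0.092,-0.09,0.024,0,1]]]'

```text
time_s: 4.68
tcp_pos: [0.0154, 0.5191, 0.8872]
tcp_rot: [-0.384, -2.813, -1.035]
wrist_force: [1.9, -1.4, 1.7]
grip_width: 0.0855
```

```bash
python3 -c "
from h import *
go([.25,.3,.65],73.7)"
```

```text
t4.68 q [-2.397 -0.03   0.692  0.691  0.079  1.765 -0.355] p [0.0154 0.5191 0.8872] z [-0.025  0.651 -0.759] y [0.276 0.734 0.62 ] x [-0.961  0.195  0.198] F [ 1.9 -1.4  1.7] g 0.0855
dist 0.39911716124465824 n 11
[-0.095, -0.074, 0.01, 0.0372]
[-0.103, -0.062, 0.01, 0.0372]
[-0.11, -0.05, 0.01, 0.0372]
[-0.115, -0.036, 0.01, 0.0372]
[-0.118, -0.023, 0.01, 0.0372]
[-0.12, -0.009, 0.01, 0.0372]
[-0.12, 0.005, 0.01, 0.0372]
[-0.119, 0.019, 0.01, 0.0372]
[-0.116, 0.033, 0.01, 0.0372]
[-0.111, 0.046, 0.01, 0.0372]
[-0.105, 0.059, 0.01, 0.0372]
```

Close in, joint 1 drifts towards its limit (near singularity). I'll go outwards and down, then sweep round at a larger radius.

```bash
python3 -c "
from h import *
go([.06,.64,.72])"
```

```text
t4.68 q [-2.397 -0.03   0.692  0.691  0.079  1.765 -0.355] p [0.0154 0.5191 0.8872] z [-0.025  0.651 -0.759] y [0.276 0.734 0.62 ] x [-0.961  0.195  0.198] F [ 1.9 -1.4  1.7] g 0.0855
dist 0.211104980460232 n 6
[-0.029, -0.001, 0.114, 0.0]
[-0.029, -0.001, 0.114, 0.0]
[-0.029, -0.001, 0.114, 0.0]
[-0.029, -0.001, 0.114, 0.0]
[-0.029, -0.001, 0.114, 0.0]
[-0.029, -0.001, 0.114, 0.0]
```

Emit:
move_arm --rows '[[[-0.029,0,0.114,0,1],[-0.029,0,0.114,0,1],[-0.029,0,0.114,0,1],[-0.029,0,0.114,0,1],[-0.029,0,0.114,0,1]]]'

```text
time_s: 5.1
tcp_pos: [0.0533, 0.6209, 0.7483]
tcp_rot: [-0.383, -2.809, -1.034]
wrist_force: [-1.1, 0.5, 0.1]
grip_width: 0.0853
```

```bash
python3 -c "
from h import *
go([.35,.5,.6],73.7)"
```

```text
t5.10 q [-2.358 -0.057  0.763  1.131  0.019  1.342 -0.279] p [0.0533 0.6209 0.7483] z [-0.028  0.651 -0.759] y [0.278 0.734 0.619] x [-0.96   0.193  0.202] F [-1.1  0.5  0.1] g 0.0853
dist 0.3530538073160516 n 11
[-0.102, -0.03, 0.008, 0.0372]
[-0.105, -0.018, 0.008, 0.0372]
[-0.107, -0.005, 0.008, 0.0372]
[-0.106, 0.007, 0.008, 0.0372]
[-0.105, 0.02, 0.008, 0.0372]
[-0.102, 0.032, 0.008, 0.0372]
[-0.097, 0.043, 0.008, 0.0372]
[-0.092, 0.054, 0.008, 0.0372]
[-0.085, 0.065, 0.008, 0.0372]
[-0.077, 0.074, 0.008, 0.0372]
[-0.067, 0.083, 0.008, 0.0372]
```

Emit:
move_arm --rows '[[[-0.102,-0.03,0.008,0.037,1],[-0.105,-0.018,0.008,0.037,1],[-0.107,-0.005,0.008,0.037,1],[-0.106,0.007,0.008,0.037,1],[-0.105,0.02,0.008,0.037,1]]]'

```text
time_s: 5.52
tcp_pos: [0.1892, 0.565, 0.6813]
tcp_rot: [-1.117, -2.439, -0.885]
wrist_force: [0.2, 0.7, 0.6]
grip_width: 0.0855
```

```bash
python3 -c "
from h import *
go([.4,.45,.6],40.5)"
```

```text
t5.52 q [-2.229 -0.197  0.834  1.361 -0.024  1.223 -0.64 ] p [0.1892 0.565  0.6813] z [-0.027  0.651 -0.759] y [0.763 0.504 0.405] x [-0.646  0.568  0.51 ] F [0.2 0.7 0.6] g 0.0855
dist 0.25357276186417066 n 7
[-0.116, 0.033, -0.009, 0.0321]
[-0.112, 0.045, -0.009, 0.0321]
[-0.107, 0.056, -0.009, 0.0321]
[-0.1, 0.066, -0.009, 0.0321]
[-0.093, 0.076, -0.009, 0.0321]
[-0.085, 0.085, -0.009, 0.0321]
[-0.076, 0.093, -0.009, 0.0321]
```

```bash
python3 -c "
from h import *
go([.27,.75,.5],0)"
```

```text
t5.52 q [-2.229 -0.197  0.834  1.361 -0.024  1.223 -0.64 ] p [0.1892 0.565  0.6813] z [-0.027  0.651 -0.759] y [0.763 0.504 0.405] x [-0.646  0.568  0.51 ] F [0.2 0.7 0.6] g 0.0855
dist 0.27134520475860513 n 7
[-0.019, 0.039, 0.122, 0.0]
[-0.019, 0.039, 0.122, 0.0]
[-0.019, 0.039, 0.122, 0.0]
[-0.019, 0.039, 0.122, 0.0]
[-0.019, 0.039, 0.122, 0.0]
[-0.019, 0.039, 0.122, 0.0]
[-0.019, 0.039, 0.122, 0.0]
```

Emit:
move_arm --rows '[[[-0.019,0.039,0.122,0,1],[-0.019,0.039,0.122,0,1],[-0.019,0.039,0.122,0,1],[-0.019,0.039,0.122,0,1],[-0.019,0.039,0.122,0,1]]]'

```text
time_s: 5.93
tcp_pos: [0.24, 0.6932, 0.5585]
tcp_rot: [-1.105, -2.446, -0.884]
wrist_force: [-2.9, 0.8, 1.8]
grip_width: 0.0854
```

```bash
python3 -c "
from h import *
go([.5,.65,.5],40.5)"
```

```text
t5.93 q [-2.066  0.243  1.201  1.435 -0.735  1.106 -0.052] p [0.24   0.6932 0.5585] z [-0.031  0.65  -0.76 ] y [0.757 0.511 0.406] x [-0.652  0.563  0.508] F [-2.9  0.8  1.8] g 0.0854
dist 0.2699550132919804 n 7
[-0.106, 0.072, 0.004, 0.0321]
[-0.099, 0.082, 0.004, 0.0321]
[-0.09, 0.092, 0.004, 0.0321]
[-0.08, 0.1, 0.004, 0.0321]
[-0.07, 0.108, 0.004, 0.0321]
[-0.058, 0.114, 0.004, 0.0321]
[-0.047, 0.12, 0.004, 0.0321]
```

Emit:
move_arm --rows '[[[-0.106,0.072,0.004,0.032,1],[-0.099,0.082,0.004,0.032,1],[-0.09,0.092,0.004,0.032,1],[-0.08,0.1,0.004,0.032,1],[-0.07,0.108,0.004,0.032,1]]]'

```text
time_s: 6.35
tcp_pos: [0.4281, 0.6592, 0.5159]
tcp_rot: [-1.623, -2.01, -0.711]
wrist_force: [-0.9, 1.3, 0.5]
grip_width: 0.0854
```

```bash
python3 -c "
from h import *
go([.62,.4,.5],11.5)"
```

```text
t6.35 q [-1.518  0.463  1.12   1.314 -1.07   1.338 -0.182] p [0.4281 0.6592 0.5159] z [-0.03   0.647 -0.762] y [0.979 0.171 0.107] x [-0.2    0.743  0.639] F [-0.9  1.3  0.5] g 0.0854
dist 0.32287457789550683 n 9
[-0.089, 0.053, -0.06, 0.0071]
[-0.088, 0.055, -0.06, 0.0071]
[-0.087, 0.056, -0.06, 0.0071]
[-0.086, 0.058, -0.06, 0.0071]
[-0.084, 0.06, -0.06, 0.0071]
[-0.083, 0.062, -0.06, 0.0071]
[-0.081, 0.064, -0.06, 0.0071]
[-0.08, 0.066, -0.06, 0.0071]
[-0.078, 0.068, -0.06, 0.0071]
```

Emit:
move_arm --rows '[[[-0.089,0.053,-0.06,0.007,1],[-0.088,0.055,-0.06,0.007,1],[-0.087,0.056,-0.06,0.007,1],[-0.086,0.058,-0.06,0.007,1]]]'

```text
time_s: 6.68
tcp_pos: [0.5131, 0.5429, 0.5097]
tcp_rot: [-1.698, -1.929, -0.68]
wrist_force: [1.6, 0.1, 0.2]
grip_width: 0.0856
```

```bash
python3 -c "
from h import *
go([.6,.25,.45],5)"
```

```text
t6.68 q [-1.284  0.453  1.106  1.334 -1.097  1.467 -0.072] p [0.5131 0.5429 0.5097] z [-0.029  0.647 -0.762] y [0.993 0.107 0.053] x [-0.116  0.755  0.646] F [1.6 0.1 0.2] g 0.0856
dist 0.3112968100824679 n 8
[-0.112, 0.021, -0.061, 0.0035]
[-0.112, 0.023, -0.061, 0.0035]
[-0.112, 0.024, -0.061, 0.0035]
[-0.112, 0.025, -0.061, 0.0035]
[-0.111, 0.026, -0.061, 0.0035]
[-0.111, 0.028, -0.061, 0.0035]
[-0.111, 0.029, -0.061, 0.0035]
[-0.11, 0.03, -0.061, 0.0035]
```

Emit:
move_arm --rows '[[[-0.112,0.021,-0.061,0.003,1],[-0.112,0.023,-0.061,0.003,1],[-0.112,0.024,-0.061,0.003,1],[-0.112,0.025,-0.061,0.003,1],[-0.112,0.026,-0.061,0.003,1]]]'

```text
time_s: 7.1
tcp_pos: [0.5669, 0.3598, 0.4725]
tcp_rot: [-1.736, -1.883, -0.664]
wrist_force: [1.3, -0.3, 0.4]
grip_width: 0.085
```

```bash
python3 -c "
from h import *
go([.56,.05,.42],2)"
```

```text
t7.10 q [-1.008  0.427  1.103  1.456 -1.078  1.595  0.19 ] p [0.5669 0.3598 0.4725] z [-0.029  0.648 -0.761] y [0.997 0.073 0.023] x [-0.071  0.758  0.648] F [ 1.3 -0.3  0.4] g 0.085
dist 0.31427463682277734 n 8
[-0.112, -0.013, -0.067, 0.0014]
[-0.112, -0.012, -0.067, 0.0014]
[-0.112, -0.012, -0.067, 0.0014]
[-0.112, -0.011, -0.067, 0.0014]
[-0.112, -0.011, -0.067, 0.0014]
[-0.112, -0.01, -0.067, 0.0014]
[-0.112, -0.01, -0.067, 0.0014]
[-0.112, -0.009, -0.067, 0.0014]
```

Emit:
move_arm --rows '[[[-0.112,-0.013,-0.067,0.0015,1],[-0.112,-0.012,-0.067,0.0015,1],[-0.112,-0.012,-0.067,0.0015,1],[-0.112,-0.012,-0.067,0.0015,1],[-0.112,-0.012,-0.067,0.0015,1]]]'

```text
time_s: 7.52
tcp_pos: [0.5614, 0.166, 0.4399]
tcp_rot: [-1.755, -1.86, -0.655]
wrist_force: [-0.1, 0.5, -1.0]
grip_width: 0.0854
```

```bash
python3 -c "
from h import *
go([.545,.06,.28],1)"
```

```text
t7.52 q [-0.711  0.415  1.111  1.554 -1.     1.739  0.485] p [0.5614 0.166  0.4399] z [-0.029  0.648 -0.761] y [0.998 0.055 0.008] x [-0.047  0.76   0.648] F [-0.1  0.5 -1. ] g 0.0854
dist 0.19252168059515992 n 5
[-0.122, -0.016, 0.036, 0.0011]
[-0.122, -0.015, 0.036, 0.0011]
[-0.122, -0.015, 0.036, 0.0011]
[-0.122, -0.014, 0.036, 0.0011]
[-0.122, -0.014, 0.036, 0.0011]
```

Emit:
move_arm --rows '[[[-0.122,-0.016,0.036,0.001,1],[-0.122,-0.015,0.036,0.001,1],[-0.122,-0.015,0.036,0.001,1],[-0.122,-0.014,0.036,0.001,1],[-0.122,-0.014,0.036,0.001,1]]]'

```text
time_s: 7.93
tcp_pos: [0.5452, 0.0615, 0.2789]
tcp_rot: [-1.768, -1.845, -0.649]
wrist_force: [1.5, 0.4, 0.6]
grip_width: 0.0852
```

```bash
python3 -c "
from h import *
s,R=st()
G=np.array([.537,.219,.042]); z=R[:,2]; tgt=G+.019*z
print(tgt)
go(tgt-.10*z)
crop('top','t2.png',(110,90,410,280),2.6)
crop('scene','s2.png',(170,60,450,270),2.8)
"
```

```text
t7.93 q [-0.463  0.572  1.038  1.784 -1.015  1.65   0.9  ] p [0.5452 0.0615 0.2789] z [-0.029  0.648 -0.761] y [ 0.999  0.043 -0.001] x [-0.032  0.761  0.648] F [1.5 0.4 0.6] g 0.0852
[0.53644985 0.23130629 0.02753444]
t7.93 q [-0.463  0.572  1.038  1.784 -1.015  1.65   0.9  ] p [0.5452 0.0615 0.2789] z [-0.029  0.648 -0.761] y [ 0.999  0.043 -0.001] x [-0.032  0.761  0.648] F [1.5 0.4 0.6] g 0.0852
dist 0.2043921739051206 n 6
[-0.019, -0.001, 0.112, 0.0]
[-0.019, -0.001, 0.112, 0.0]
[-0.019, -0.001, 0.112, 0.0]
[-0.019, -0.001, 0.112, 0.0]
[-0.019, -0.001, 0.112, 0.0]
[-0.019, -0.001, 0.112, 0.0]
```

View pics/s2.png

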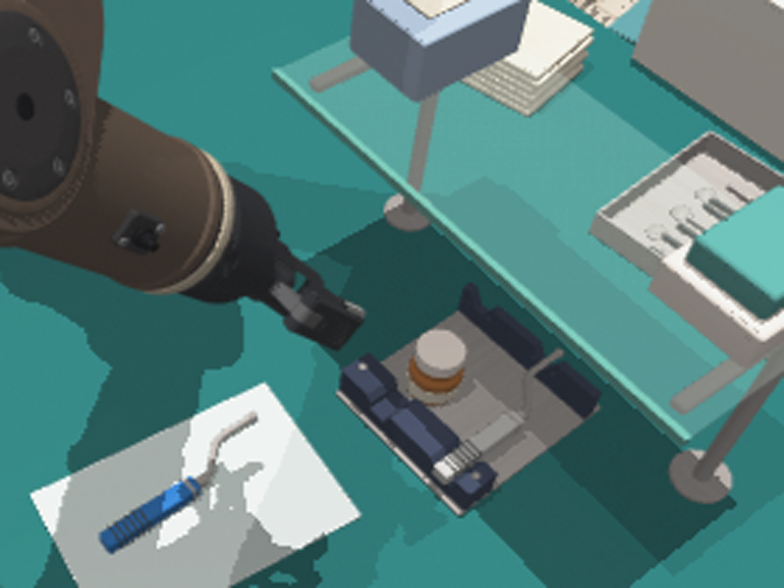

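View pics/t2.png

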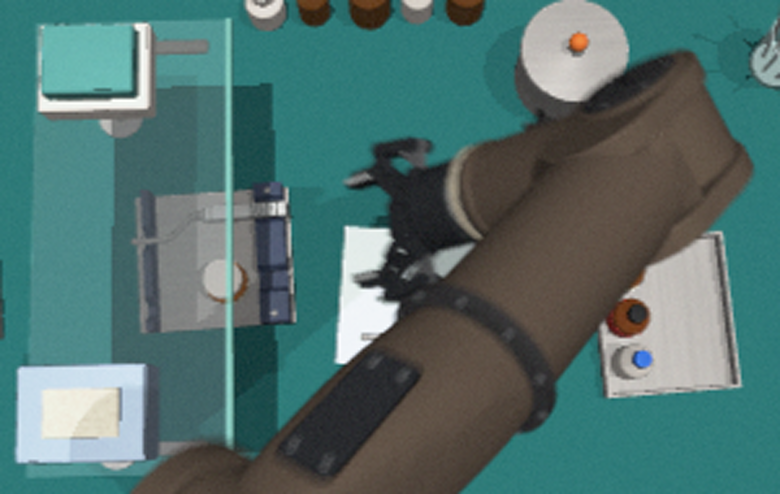

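The scene picture shows the gripper leaning correctly in front of the edge, fingers at about (345,325) in the crop, and the jar free at (440,370). The elbow swings over the near end of the shelf but stays well above it. I'll go in along the tool axis.

Emit:
move_arm --rows '[[[-0.019,-0.001,0.112,0,1],[-0.019,-0.001,0.112,0,1],[-0.019,-0.001,0.112,0,1],[-0.019,-0.001,0.112,0,1],[-0.019,-0.001,0.112,0,1]]]'

```text
time_s: 8.45
tcp_pos: [0.5405, 0.1508, 0.1333]
tcp_rot: [-1.767, -1.846, -0.65]
wrist_force: [0.7, 0.9, 0.4]
grip_width: 0.0849
```

```bash
python3 -c "
from h import *
go([.5365,.231,.029],0,6)
crop('top','t3.png',(110,90,410,280),2.6)
crop('scene','s3.png',(250,110,410,230),4.5)
"
```

```text
t8.45 q [-0.544  0.73   0.919  1.976 -1.228  1.432  1.059] p [0.5405 0.1508 0.1333] z [-0.029  0.648 -0.761] y [ 0.999  0.044 -0.   ] x [-0.033  0.761  0.648] F [0.7 0.9 0.4] g 0.0849
dist 0.13164661667196176 n 6
[-0.004, -0.0, 0.073, 0.0]
[-0.004, -0.0, 0.073, 0.0]
[-0.004, -0.0, 0.073, 0.0]
[-0.004, -0.0, 0.073, 0.0]
[-0.004, -0.0, 0.073, 0.0]
[-0.004, -0.0, 0.073, 0.0]
```

View pics/s3.png

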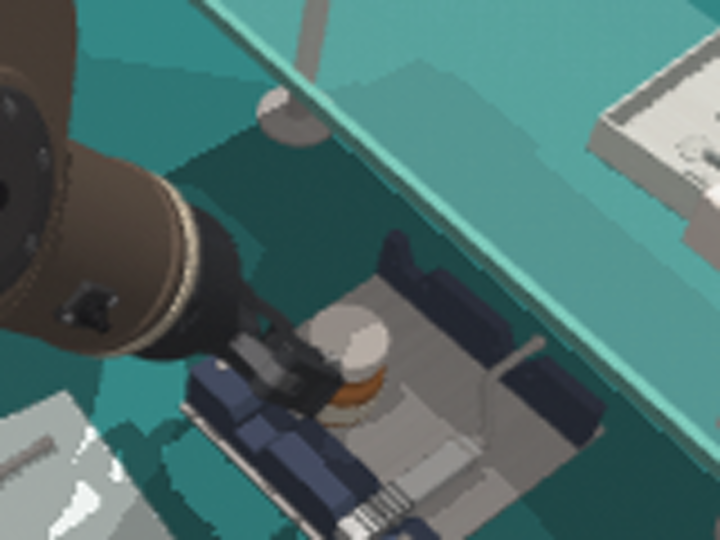

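View pics/t3.png

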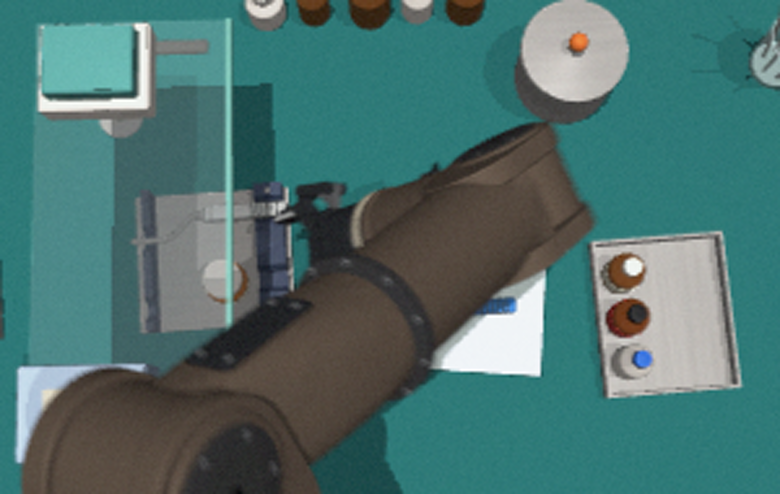

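The fingers straddle the jar correctly, and the elbow (about 0.7 m up by my estimate) is clear of the shelf. Joint 5 is nearing its limit, so I'll step carefully.

Emit:
move_arm --rows '[[[-0.004,0,0.073,0,1],[-0.004,0,0.073,0,1]]]'

```text
time_s: 8.72
tcp_pos: [0.5404, 0.1757, 0.0999]
tcp_rot: [-1.769, -1.846, -0.651]
wrist_force: [-0.1, 0.1, -1.3]
grip_width: 0.0853
```

```bash
python3 -c "
from h import *
go([.5365,.231,.029],0,4)"
```

```text
t8.72 q [-0.55   0.761  0.852  2.002 -1.287  1.365  1.083] p [0.5404 0.1757 0.0999] z [-0.027  0.647 -0.762] y [0.999 0.042 0.001] x [-0.033  0.761  0.648] F [-0.1  0.1 -1.3] g 0.0853
dist 0.08994564415862732 n 4
[-0.003, -0.001, 0.075, 0.0]
[-0.003, -0.001, 0.075, 0.0]
[-0.003, -0.001, 0.075, 0.0]
[-0.003, -0.001, 0.075, 0.0]
```

Emit:
move_arm --rows '[[[-0.003,-0.001,0.075,0,1],[-0.003,-0.001,0.075,0,1]]]'

```text
time_s: 8.88
tcp_pos: [0.5379, 0.2045, 0.0635]
tcp_rot: [-1.768, -1.847, -0.649]
wrist_force: [-0.6, -0.0, -1.1]
grip_width: 0.085
```

```bash
python3 -c "
from h import *
go([.5365,.231,.029],0,2)"
```

```text
t8.88 q [-0.481  0.749  0.647  2.018 -1.311  1.203  1.078] p [0.5379 0.2045 0.0635] z [-0.029  0.647 -0.762] y [ 0.999  0.044 -0.   ] x [-0.033  0.761  0.647] F [-0.6 -0.  -1.1] g 0.085
dist 0.04350864829176165 n 2
[-0.003, -0.0, 0.072, 0.0]
[-0.003, -0.0, 0.072, 0.0]
```

Emit:
move_arm --rows '[[[-0.003,0,0.072,0,1],[-0.003,0,0.072,0,1],[0,0,0,0,1]]]'

```text
time_s: 9.13
tcp_pos: [0.5347, 0.2345, 0.0295]
tcp_rot: [-1.761, -1.844, -0.65]
wrist_force: [0.2, 0.9, 0.3]
grip_width: 0.0852
```

```bash
python3 -c "
from h import *
st()
crop('scene','s4.png',(270,130,390,220),6)
"
```

```text
t9.13 q [-0.357  0.745  0.378  2.018 -1.312  1.014  1.066] p [0.5347 0.2345 0.0295] z [-0.033  0.651 -0.758] y [ 0.999  0.047 -0.003] x [-0.034  0.758  0.652] F [0.2 0.9 0.3] g 0.0852
```

View pics/s4.png

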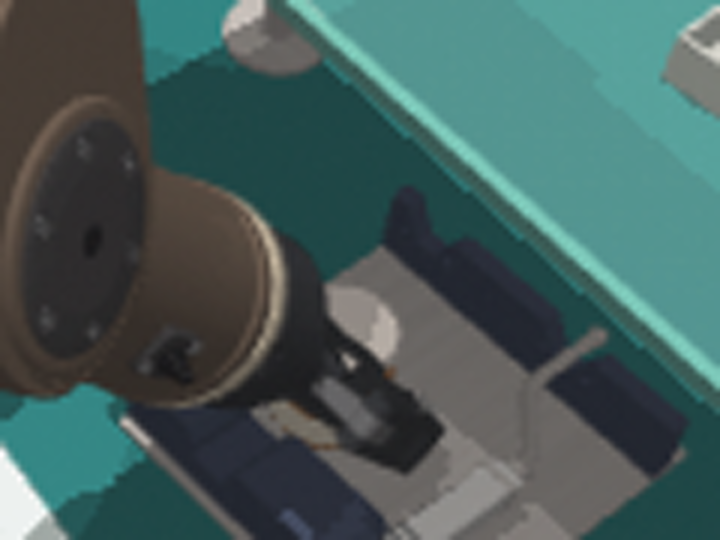

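The fingers straddle the jar at mid-height, with no contact forces. Closing now.

Emit:
move_arm --rows '[[[0,0,0,0,-1],[0,0,0,0,-1],[0,0,0,0,-1],[0,0,0,0,-1],[0,0,0,0,-1]]]'

```text
time_s: 9.6
tcp_pos: [0.5371, 0.2285, 0.0304]
tcp_rot: [-1.771, -1.845, -0.651]
wrist_force: [-0.2, -5.0, 9.5]
grip_width: 0.0488
```

Emit:
move_arm --rows '[[[0,0,0,0,-1],[0,0,0,0,-1]]]'

```text
time_s: 9.77
tcp_pos: [0.5371, 0.2285, 0.0304]
tcp_rot: [-1.771, -1.845, -0.651]
wrist_force: [-1.2, -3.8, 9.6]
grip_width: 0.0488
```

```bash
python3 -c "
from h import *
s,R=st(); p=s['tcp_pos']
go(p+[0,0,.03],0,2)"
```

```text
t9.77 q [-0.361  0.744  0.396  2.019 -1.313  1.02   1.067] p [0.5371 0.2285 0.0304] z [-0.026  0.647 -0.762] y [0.999 0.041 0.   ] x [-0.031  0.762  0.647] F [-1.2 -3.8  9.6] g 0.0488
t9.77 q [-0.361  0.744  0.396  2.019 -1.313  1.02   1.067] p [0.5371 0.2285 0.0304] z [-0.026  0.647 -0.762] y [0.999 0.041 0.   ] x [-0.031  0.762  0.647] F [-1.2 -3.8  9.6] g 0.0488
dist 0.03 n 2
[0.032, 0.0, -0.038, 0.0]
[0.032, 0.0, -0.038, 0.0]
```

Emit:
move_arm --rows '[[[0.02,0,-0.024,0,-1],[0.032,0,-0.038,0,-1],[0.032,0,-0.038,0,-1]]]'

```text
time_s: 10.02
tcp_pos: [0.5357, 0.2292, 0.0689]
tcp_rot: [-1.77, -1.844, -0.647]
wrist_force: [0.9, 0.5, -1.7]
grip_width: 0.0489
```

```bash
python3 -c "
from h import *
s,R=st(); p=s['tcp_pos']
go(p+[0,0,.015],0,1)
go(p+[0,-.06,.015],0)
crop('scene','s5.png',(270,130,390,220),6)
"
```

```text
t10.02 q [-0.382  0.677  0.423  2.011 -1.25   1.046  0.982] p [0.5357 0.2292 0.0689] z [-0.03   0.646 -0.762] y [ 0.999  0.042 -0.003] x [-0.03   0.762  0.647] F [ 0.9  0.5 -1.7] g 0.0489
t10.02 q [-0.382  0.677  0.423  2.011 -1.25   1.046  0.982] p [0.5357 0.2292 0.0689] z [-0.03   0.646 -0.762] y [ 0.999  0.042 -0.003] x [-0.03   0.762  0.647] F [ 0.9  0.5 -1.7] g 0.0489
dist 0.015 n 1
[0.032, -0.0, -0.038, 0.0]
t10.02 q [-0.382  0.677  0.423  2.011 -1.25   1.046  0.982] p [0.5357 0.2292 0.0689] z [-0.03   0.646 -0.762] y [ 0.999  0.042 -0.003] x [-0.03   0.762  0.647] F [ 0.9  0.5 -1.7] g 0.0489
dist 0.06184658438426491 n 2
[-0.06, -0.004, -0.084, 0.0]
[-0.06, -0.004, -0.084, 0.0]
```

View pics/s5.png

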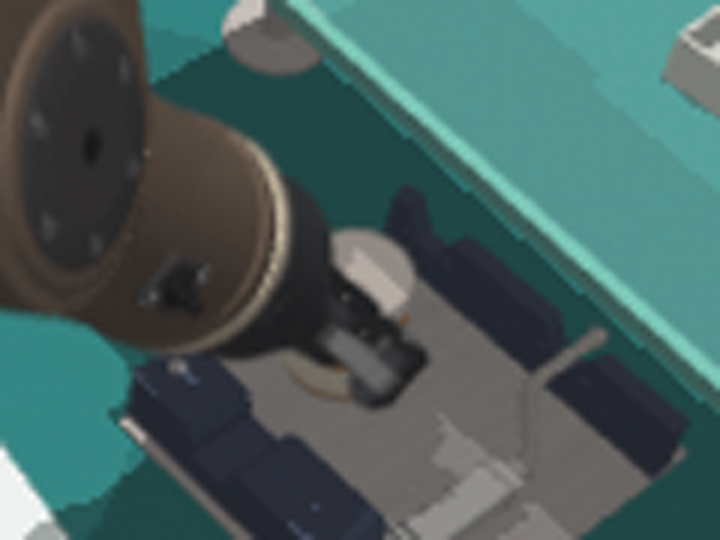

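The jar is lifted clear in the grip. I'll raise it a little more and bring it out over the saddle rail.

Emit:
move_arm --rows '[[[0.032,0,-0.038,0,-1],[-0.03,-0.002,-0.06,0,-1],[-0.06,-0.004,-0.084,0,-1],[-0.08,-0.004,-0.1,0,-1],[-0.08,-0.004,-0.1,0,-1]]]'

```text
time_s: 10.48
tcp_pos: [0.5365, 0.1048, 0.114]
tcp_rot: [-1.767, -1.846, -0.647]
wrist_force: [0.1, 0.2, -2.6]
grip_width: 0.0485
```

```bash
python3 -c "
from h import *
go([.5,-.06,.19],0)"
```

```text
t10.48 q [-0.216  0.633  0.514  1.954 -1.068  1.213  1.005] p [0.5365 0.1048 0.114 ] z [-0.03   0.647 -0.762] y [ 0.999  0.044 -0.002] x [-0.033  0.761  0.648] F [ 0.1  0.2 -2.6] g 0.0485
dist 0.18510546599044495 n 5
[-0.05, -0.029, -0.109, 0.0]
[-0.05, -0.029, -0.109, 0.0]
[-0.05, -0.029, -0.109, 0.0]
[-0.05, -0.029, -0.109, 0.0]
[-0.05, -0.029, -0.109, 0.0]
```

Emit:
move_arm --rows '[[[-0.05,-0.029,-0.109,0,-1],[-0.05,-0.029,-0.109,0,-1],[-0.05,-0.029,-0.109,0,-1],[-0.05,-0.029,-0.109,0,-1],[-0.05,-0.029,-0.109,0,-1]]]'

```text
time_s: 10.9
tcp_pos: [0.4998, -0.0609, 0.1903]
tcp_rot: [-1.77, -1.844, -0.647]
wrist_force: [1.4, -0.9, -2.4]
grip_width: 0.0487
```

```bash
python3 -c "
from h import *
go([.485,-.332,.18],0)
crop('scene','s6.png',(80,100,340,330),2.6)
"
```

```text
t10.90 q [ 0.014  0.573  0.622  1.838 -0.851  1.461  1.061] p [ 0.4998 -0.0609  0.1903] z [-0.029  0.647 -0.762] y [ 0.999  0.042 -0.003] x [-0.03   0.762  0.647] F [ 1.4 -0.9 -2.4] g 0.0487
dist 0.2717237404649666 n 7
[-0.101, -0.012, -0.08, 0.0]
[-0.101, -0.012, -0.08, 0.0]
[-0.101, -0.012, -0.08, 0.0]
[-0.101, -0.012, -0.08, 0.0]
[-0.101, -0.012, -0.08, 0.0]
[-0.101, -0.012, -0.08, 0.0]
[-0.101, -0.012, -0.08, 0.0]
```

View pics/s6.png

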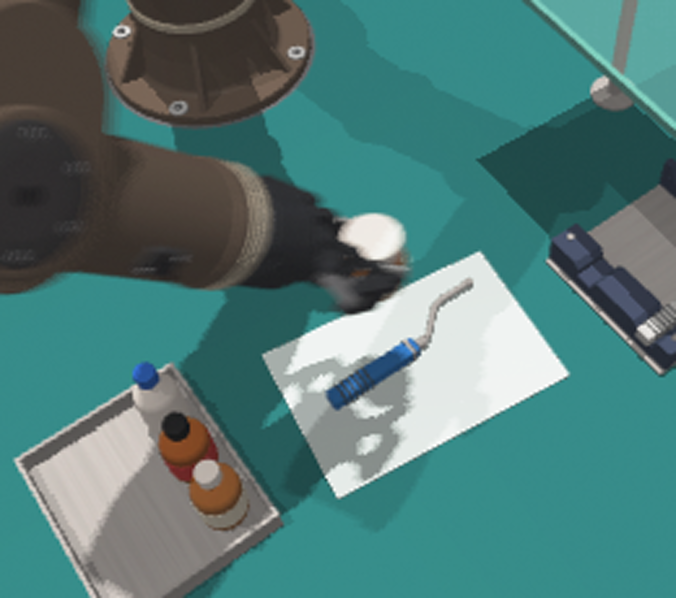

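Emit:
move_arm --rows '[[[-0.101,-0.012,-0.08,0,-1],[-0.101,-0.012,-0.08,0,-1],[-0.101,-0.012,-0.08,0,-1],[-0.101,-0.012,-0.08,0,-1],[-0.101,-0.012,-0.08,0,-1]]]'

```text
time_s: 11.37
tcp_pos: [0.4905, -0.2543, 0.1826]
tcp_rot: [-1.769, -1.844, -0.647]
wrist_force: [0.8, 0.3, -1.7]
grip_width: 0.0486
```

Emit:
move_arm --rows '[[[-0.101,-0.012,-0.08,0,-1],[-0.101,-0.012,-0.08,0,-1],[0,0,0,0,-1],[0,0,0,0,-1]]]'

```text
time_s: 11.7
tcp_pos: [0.4858, -0.3329, 0.1789]
tcp_rot: [-1.774, -1.841, -0.646]
wrist_force: [1.2, 1.0, -2.1]
grip_width: 0.0487
```

```bash
python3 -c "
from h import *
go([.485,-.332,.06],0)
crop('scene','s7.png',(50,180,230,350),4)
crop('top','t7.png',(300,130,450,270),4)
"
```

```text
t11.70 q [ 0.439  0.838  0.651  1.381 -0.762  1.765  1.242] p [ 0.4858 -0.3329  0.1789] z [-0.028  0.646 -0.763] y [ 0.999  0.039 -0.004] x [-0.027  0.762  0.647] F [ 1.2  1.  -2.1] g 0.0487
dist 0.11894333084946984 n 3
[-0.085, -0.0, 0.101, 0.0]
[-0.085, -0.0, 0.101, 0.0]
[-0.085, -0.0, 0.101, 0.0]
```

View pics/s7.png

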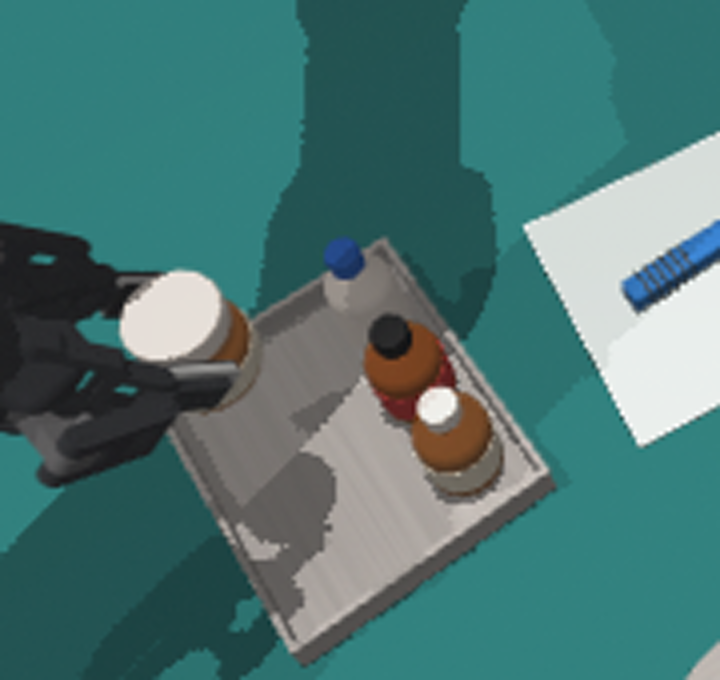

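View pics/t7.png

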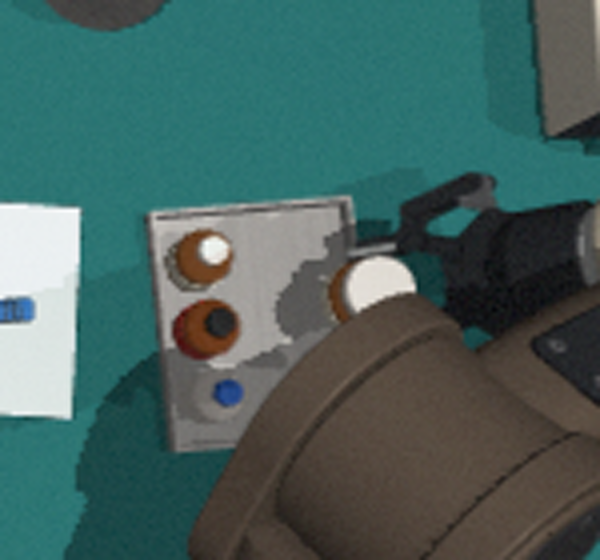

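```bash
python3 -c "
from h import *
S=lambda x,y:(x/4+50,y/4+180)
p,e=tri(S(174,315),(380/4+300,288/4+130)); print(p,e)
s,R=st(); z=R[:,2]; g=s['tcp_pos']-.019*z; print('grasp',g, p-g, np.linalg.norm(p-g))
# predicted lid centre for tilts
for lid in ([0,0],):
  for a in (0,10,20,30,40):
    u=np.array([0,-np.sin(np.radians(a)),np.cos(np.radians(a))]); 
    # candidate: jar mid near g
    for dz in (.014,.022):
      print(a,dz,proj('scene',g+dz*u),proj('top',g+dz*u))
print(S(174,315),(395,202), 'base edge',S(232,365))
"
```

```text
[ 0.48591405 -0.33929527  0.21016046] 0.0007420050817434544
t11.80 q [ 0.436  0.836  0.648  1.383 -0.763  1.765  1.242] p [ 0.4872 -0.3296  0.1797] z [-0.03   0.648 -0.761] y [ 0.999  0.043 -0.002] x [-0.031  0.761  0.648] F [ 1.2  0.9 -1.4] g 0.049
grasp [ 0.48777544 -0.34191225  0.19412494] [-0.00186139  0.00261697  0.01603552] 0.016353934390909222
0 0.014 [ 93.12842121 260.68815217] [395.81918579 201.40966699]
0 0.022 [ 91.6062943  258.78869274] [396.78534679 201.04163133]
10 0.014 [ 91.91735442 261.43042416] [396.69359516 201.39540641]
10 0.022 [ 89.68226806 259.96397265] [398.16875256 201.01917893]
20 0.014 [ 90.82250406 262.2508632 ] [397.48949014 201.40101127]
20 0.022 [ 87.94314317 261.26539323] [399.42647761 201.02838223]
30 0.014 [ 89.87898833 263.1233315 ] [398.18198665 201.42627204]
30 0.022 [ 86.44643092 262.65037094] [400.51855883 201.06886231]
40 0.014 [ 89.11687268 264.01993218] [398.74965836 201.47034335]
40 0.022 [ 85.24112263 264.07332924] [401.41086532 201.13919311]
(93.5, 258.75) (395, 202) base edge (108.0, 271.25)
```

The jar is close to upright: the measured lid centre (scene 93.5,258.8) agrees within about 2 px with an upright jar, allowing for perspective. I'll lower it into the tray.

Emit:
move_arm --rows '[[[-0.08,0,0.095,0,-1],[-0.08,0,0.095,0,-1],[-0.08,0,0.095,0,-1],[-0.03,0,0.035,0,-1],[0,0,0,0,-1]]]'

```text
time_s: 12.22
tcp_pos: [0.4863, -0.3266, 0.0517]
tcp_rot: [-1.764, -1.84, -0.648]
wrist_force: [0.3, 1.0, -2.5]
grip_width: 0.0486
```

```bash
python3 -c "
from h import *
go([.486,-.331,.04],0,2)
crop('scene','s8.png',(50,180,230,350),4)
"
```

```text
t12.22 q [ 0.451  0.979  0.602  1.451 -0.816  1.602  1.344] p [ 0.4863 -0.3266  0.0517] z [-0.033  0.651 -0.758] y [ 0.999  0.044 -0.006] x [-0.03   0.758  0.652] F [ 0.3  1.  -2.5] g 0.0486
dist 0.012517597481683549 n 2
[-0.018, -0.001, 0.01, 0.0]
[-0.018, -0.001, 0.01, 0.0]
```

View pics/s8.png

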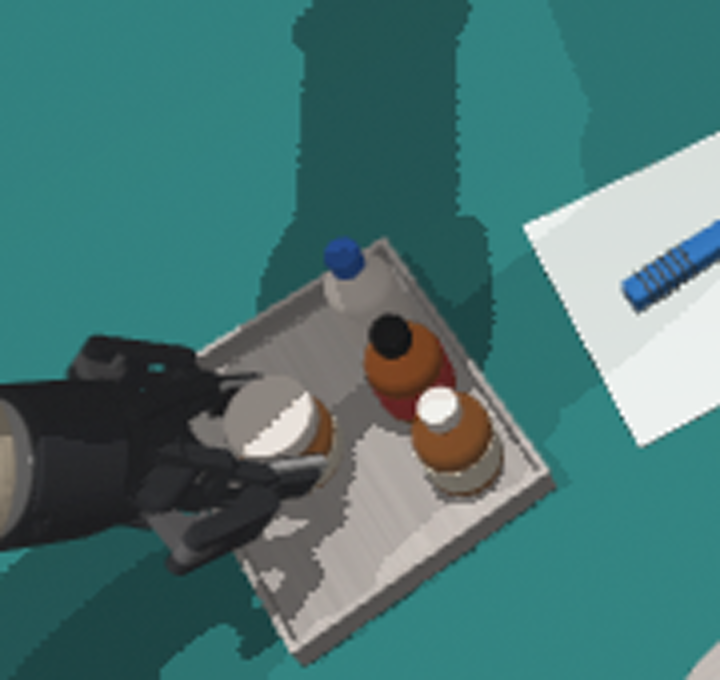

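Emit:
move_arm --rows '[[[-0.018,0,0.01,0,-1],[-0.018,0,0.01,0,-1],[0,0,0,0,-1]]]'

```text
time_s: 12.52
tcp_pos: [0.4872, -0.335, 0.0433]
tcp_rot: [-1.77, -1.846, -0.648]
wrist_force: [-0.2, 0.2, -1.9]
grip_width: 0.0486
```

Emit:
move_arm --rows '[[[-0.007,0,0.008,0,-1],[-0.007,0,0.008,0,-1],[0,0,0,0,-1]]]'

```text
time_s: 12.77
tcp_pos: [0.4869, -0.3341, 0.0361]
tcp_rot: [-1.769, -1.844, -0.649]
wrist_force: [-0.2, 0.9, -2.6]
grip_width: 0.0488
```

```bash
python3 -c "
from h import *
st()"
```

```text
t12.77 q [ 0.463  1.002  0.597  1.441 -0.824  1.587  1.356] p [ 0.4869 -0.3341  0.0361] z [-0.029  0.648 -0.761] y [ 0.999  0.043 -0.002] x [-0.031  0.761  0.648] F [-0.2  0.9 -2.6] g 0.0488
```

Not touching yet; smaller steps now.

Emit:
move_arm --rows '[[[-0.006,0,0.0075,0,-1],[0,0,0,0,-1]]]'

```text
time_s: 12.93
tcp_pos: [0.4869, -0.3339, 0.0331]
tcp_rot: [-1.768, -1.844, -0.649]
wrist_force: [0.2, -0.1, -2.1]
grip_width: 0.0485
```

Emit:
move_arm --rows '[[[-0.006,0,0.0075,0,-1],[0,0,0,0,-1]]]'

```text
time_s: 13.1
tcp_pos: [0.4868, -0.3338, 0.0301]
tcp_rot: [-1.768, -1.844, -0.649]
wrist_force: [-0.4, -0.2, -1.7]
grip_width: 0.0486
```

Emit:
move_arm --rows '[[[-0.004,0,0.005,0,-1],[0,0,0,0,-1]]]'

```text
time_s: 13.27
tcp_pos: [0.4869, -0.3339, 0.0286]
tcp_rot: [-1.768, -1.844, -0.649]
wrist_force: [-0.2, -0.1, -1.6]
grip_width: 0.0488
```

Emit:
move_arm --rows '[[[-0.002,0,0.0025,0,-1],[0,0,0,0,-1]]]'

```text
time_s: 13.43
tcp_pos: [0.4869, -0.3338, 0.0285]
tcp_rot: [-1.768, -1.844, -0.65]
wrist_force: [-0.9, 0.2, 3.8]
grip_width: 0.0483
```

Contact felt (+5 N). I'll check the jar's attitude before opening.

```bash
python3 -c "
from h import *
crop('scene','s9.png',(80,220,200,340),6)
"
```

```text
(no output)
```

View pics/s9.png

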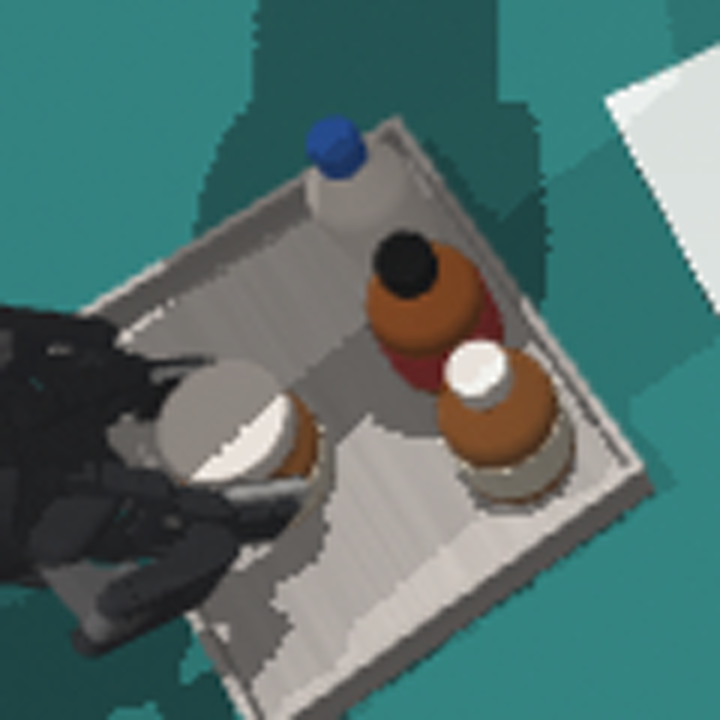

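```bash
python3 -c "
from h import *
print(onz('scene',(118,290.8),.065)); 
m=masks_of('scene','jar_mid')
for r in m[:2]: print(r['score'],r['extent'])
for y in(-.34,-.345,-.35):
  for a in(0,10,20):
    b=np.array([.487,y,.035]); u=np.array([0,-np.sin(np.radians(a)),np.cos(np.radians(a))])
    print(y,a,proj('scene',b+.03*u),proj('scene',b-.03*u))
"
```

```text
[ 0.49253942 -0.33997513  0.065     ]
0.67 [107.9, 282.7, 131.9, 301.6]
-0.34 0 [116.95327409 288.80162643] [124.76107525 298.63583695]
-0.34 10 [114.76676525 290.21108037] [126.80633743 297.29473081]
-0.34 20 [112.76978063 291.73822363] [128.67521239 295.8553256 ]
-0.345 0 [114.79346513 290.07879575] [122.737515   299.85961945]
-0.345 10 [112.59907897 291.49314038] [124.78971399 298.51412247]
-0.345 20 [110.59665335 293.02419297] [126.66336541 297.07124846]
-0.35 0 [112.62502951 291.36106631] [120.70632806 301.08801433]
-0.35 10 [110.42272046 292.78032952] [122.76550166 299.7381029 ]
-0.35 20 [108.41482623 294.31531053] [124.64395229 298.29174416]
```

The lid position matches an upright jar. Opening gently.

Emit:
move_arm --rows '[[[0,0,0,0,0.3],[0,0,0,0,0.3],[0,0,0,0,0.5],[0,0,0,0,1],[0,0,0,0,1]]]'

```text
time_s: 13.95
tcp_pos: [0.4869, -0.3339, 0.0276]
tcp_rot: [-1.769, -1.844, -0.649]
wrist_force: [-0.5, -0.2, -0.2]
grip_width: 0.0847
```

```bash
python3 -c "
from h import *
st()
crop('scene','s10.png',(80,220,200,340),6)
"
```

```text
t13.95 q [ 0.464  1.012  0.594  1.442 -0.828  1.577  1.362] p [ 0.4869 -0.3339  0.0276] z [-0.029  0.647 -0.762] y [ 0.999  0.043 -0.002] x [-0.031  0.761  0.648] F [-0.5 -0.2 -0.2] g 0.0847
```

View pics/s10.png

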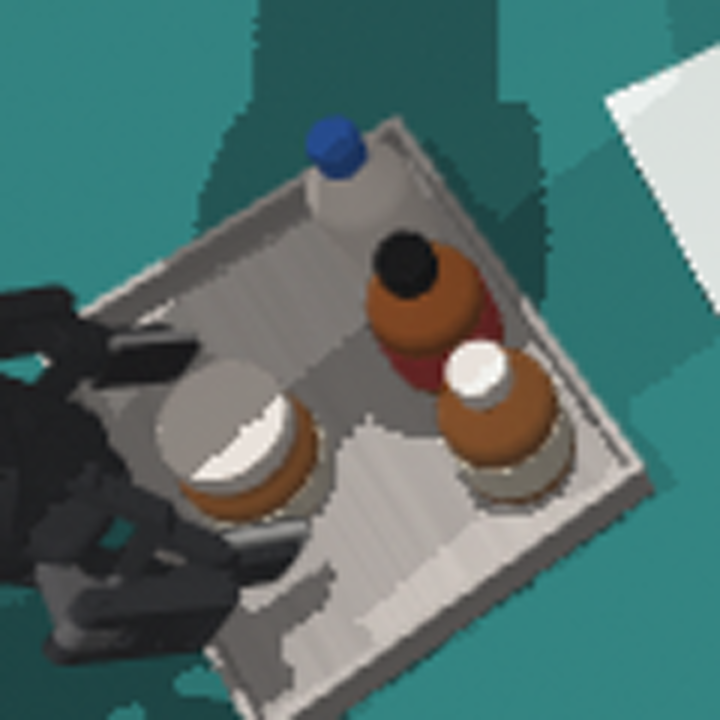

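The jar stands upright and clear of the fingers; lid at (225,425) in the crop, bottles unmoved. I'll retreat along the tool axis.

Emit:
move_arm --rows '[[[0,0,-0.06,0,1],[0,0,-0.1,0,1],[0,0,-0.12,0,1],[0,0,-0.13,0,1],[0,0,-0.13,0,1]]]'

```text
time_s: 14.42
tcp_pos: [0.4915, -0.4393, 0.1524]
tcp_rot: [-1.768, -1.844, -0.648]
wrist_force: [0.9, -1.3, -0.7]
grip_width: 0.0855
```

```bash
python3 -c "
from h import *
st()
T=get_image('top');cv2.imwrite('pics/top11.png',T[:,:,::-1]);S=get_image('scene');cv2.imwrite('pics/scene11.png',S[:,:,::-1])
import cv2
T0=cv2.imread('pics/top0.png');S0=cv2.imread('pics/scene0.png')
for n,im,box in(('top',T0,(230,170,330,240)),('scene',S0,(180,190,310,290))):
    h=cv2.cvtColor(im,cv2.COLOR_BGR2HSV); m=cv2.inRange(h,(100,120,80),(125,255,255))
    k=np.zeros_like(m);k[box[1]:box[3],box[0]:box[2]]=m[box[1]:box[3],box[0]:box[2]]
    ys,xs=np.nonzero(k); P=np.array([onz(n,(x,y),.015)[:2] for x,y in zip(xs,ys)]); c=P.mean(0)
    U=np.linalg.svd(P-c)[2][0]; U*=np.sign(U[1]); q=(P-c)@U
    print(n,len(xs),c,'yaw',np.degrees(np.arctan2(-U[0],U[1])),'len',q.min(),q.max())
"
```

```text
t14.42 q [ 0.6    1.002  0.634  1.085 -0.785  1.884  1.241] p [ 0.4915 -0.4393  0.1524] z [-0.03   0.648 -0.761] y [ 0.999  0.043 -0.003] x [-0.031  0.761  0.648] F [ 0.9 -1.3 -0.7] g 0.0855
top 138 [ 0.49922722 -0.07912158] yaw 1.9852774813671845 len -0.04562557493059982 0.0500992138543978
scene 252 [ 0.50129861 -0.08002997] yaw 1.7371655448803085 len -0.04857725821896195 0.04990600488459733
```

View pics/scene11.png

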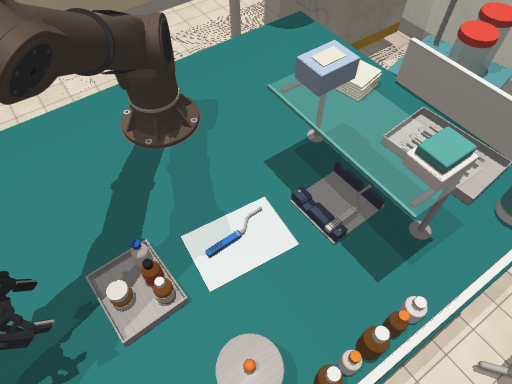

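View pics/top11.png

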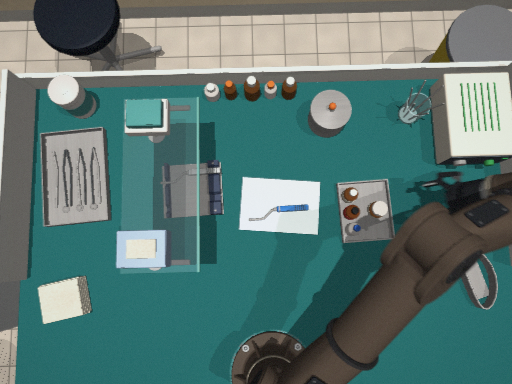

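In both views the jar is upright in the tray (scene 119,292) with the three bottles beside it, and the rest's near lane is free. Both cameras agree on the probe: handle centre (0.500, -0.080), yaw ≈1.9°. I'll go above it next.

```bash
python3 -c "
from h import *
go([.504,-.16,.165],0)"
```

```text
t14.52 q [ 0.604  1.     0.638  1.079 -0.785  1.884  1.241] p [ 0.4907 -0.4443  0.1554] z [-0.025  0.641 -0.767] y [0.999 0.04  0.   ] x [-0.031  0.766  0.642] F [-1.1 -0.3 -0.4] g 0.0855
dist 0.2847456402444453 n 8
[0.093, 0.01, 0.073, 0.0]
[0.093, 0.01, 0.073, 0.0]
[0.093, 0.01, 0.073, 0.0]
[0.093, 0.01, 0.073, 0.0]
[0.093, 0.01, 0.073, 0.0]
[0.093, 0.01, 0.073, 0.0]
[0.093, 0.01, 0.073, 0.0]
[0.093, 0.01, 0.073, 0.0]
```

Emit:
move_arm --rows '[[[0.098,0.01,0.068,0,1],[0.095,0.01,0.071,0,1],[0.093,0.01,0.073,0,1],[0.093,0.01,0.073,0,1],[0.093,0.01,0.073,0,1]]]'

```text
time_s: 14.93
tcp_pos: [0.4987, -0.2586, 0.1607]
tcp_rot: [-1.768, -1.844, -0.649]
wrist_force: [2.1, 0.8, -0.5]
grip_width: 0.0853
```

Emit:
move_arm --rows '[[[0.093,0.01,0.073,0,1],[0.093,0.01,0.073,0,1],[0.093,0.01,0.073,0,1]]]'

```text
time_s: 15.18
tcp_pos: [0.5031, -0.152, 0.165]
tcp_rot: [-1.768, -1.844, -0.648]
wrist_force: [0.5, -0.1, 0.3]
grip_width: 0.0853
```

```bash
python3 -c "
from h import *
s,R=st();t=np.array([.4993,-.0525,.013]); go(t-.05*R[:,2],0)"
```

```text
t15.18 q [ 0.167  0.688  0.627  1.717 -0.826  1.538  1.163] p [ 0.5031 -0.152   0.165 ] z [-0.03   0.648 -0.761] y [ 0.999  0.043 -0.002] x [-0.031  0.761  0.648] F [ 0.5 -0.1  0.3] g 0.0853
t15.18 q [ 0.167  0.688  0.627  1.717 -0.826  1.538  1.163] p [ 0.5031 -0.152   0.165 ] z [-0.03   0.648 -0.761] y [ 0.999  0.043 -0.002] x [-0.031  0.761  0.648] F [ 0.5 -0.1  0.3] g 0.0853
dist 0.1322296219460265 n 4
[-0.019, 0.001, 0.109, 0.0]
[-0.019, 0.001, 0.109, 0.0]
[-0.019, 0.001, 0.109, 0.0]
[-0.019, 0.001, 0.109, 0.0]
```

Emit:
move_arm --rows '[[[-0.019,0.001,0.109,0,1],[-0.019,0.001,0.109,0,1],[-0.019,0.001,0.109,0,1],[-0.019,0.001,0.109,0,1],[0,0,0,0,1]]]'

```text
time_s: 15.6
tcp_pos: [0.499, -0.0812, 0.0469]
tcp_rot: [-1.761, -1.84, -0.645]
wrist_force: [-0.9, 0.8, 0.3]
grip_width: 0.0858
```

```bash
python3 -c "
from h import *
go([.4993,-.0525,.013],0,3)
crop('scene','s12.png',(180,180,320,280),5.5)
"
```

```text
t15.60 q [ 0.11   0.804  0.542  1.878 -0.961  1.318  1.283] p [ 0.499  -0.0812  0.0469] z [-0.037  0.651 -0.758] y [ 0.999  0.047 -0.008] x [-0.03   0.758  0.652] F [-0.9  0.8  0.3] g 0.0858
dist 0.04442568619398188 n 3
[-0.0, 0.002, 0.049, 0.0]
[-0.0, 0.002, 0.049, 0.0]
[-0.0, 0.002, 0.049, 0.0]
```

View pics/s12.png

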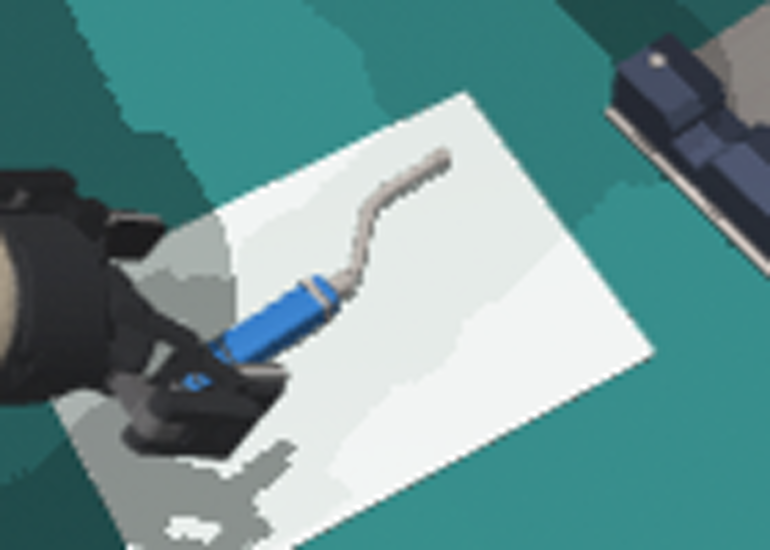

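The fingers straddle the handle; near pad at (250,390), probe axis centred. I'll go in the last part.

Emit:
move_arm --rows '[[[0,0.001,0.049,0,1],[0,0.001,0.049,0,1],[0,0.001,0.049,0,1],[0,0,0,0,1]]]'

```text
time_s: 15.98
tcp_pos: [0.5005, -0.0554, 0.0158]
tcp_rot: [-1.765, -1.843, -0.648]
wrist_force: [0.1, 0.5, 0.0]
grip_width: 0.0855
```

```bash
python3 -c "
from h import *
go([.4993,-.0525,.013],0,1)
"
```

```text
t15.98 q [ 0.086  0.837  0.511  1.917 -1.02   1.252  1.317] p [ 0.5005 -0.0554  0.0158] z [-0.032  0.649 -0.76 ] y [ 0.999  0.045 -0.004] x [-0.032  0.759  0.65 ] F [0.1 0.5 0. ] g 0.0855
dist 0.004204145356874104 n 1
[0.002, -0.003, 0.013, 0.0]
```

Emit:
move_arm --rows '[[[0.002,-0.003,0.011,0,1],[0,0,0,0,-0.2],[0,0,0,0,-0.2]]]'

```text
time_s: 16.23
tcp_pos: [0.5004, -0.0562, 0.0154]
tcp_rot: [-1.769, -1.845, -0.649]
wrist_force: [0.5, 0.0, 0.3]
grip_width: 0.0634
```

Emit:
move_arm --rows '[[[0,0,0,0,-0.4],[0,0,0,0,-0.4]]]'

```text
time_s: 16.4
tcp_pos: [0.5005, -0.0563, 0.0154]
tcp_rot: [-1.769, -1.845, -0.649]
wrist_force: [0.6, 0.5, 0.4]
grip_width: 0.0386
```

Emit:
move_arm --rows '[[[0,0,0,0,-1],[0,0,0,0,-1],[0,0,0,0,-1],[0,0,0,0,-1]]]'

```text
time_s: 16.73
tcp_pos: [0.5005, -0.0561, 0.0155]
tcp_rot: [-1.769, -1.845, -0.649]
wrist_force: [-0.1, -1.8, 6.4]
grip_width: 0.0158
```

```bash
python3 -c "
from h import *
s,R=st()
go(s['tcp_pos']+[0,0,.03],0,2)
crop('scene','s13.png',(180,180,320,280),5.5)
"
```

```text
t16.73 q [ 0.086  0.836  0.512  1.92  -1.022  1.248  1.32 ] p [ 0.5005 -0.0561  0.0155] z [-0.028  0.647 -0.762] y [ 0.999  0.042 -0.001] x [-0.031  0.761  0.648] F [-0.1 -1.8  6.4] g 0.0158
t16.73 q [ 0.086  0.836  0.512  1.92  -1.022  1.248  1.32 ] p [ 0.5005 -0.0561  0.0155] z [-0.028  0.647 -0.762] y [ 0.999  0.042 -0.001] x [-0.031  0.761  0.648] F [-0.1 -1.8  6.4] g 0.0158
dist 0.03 n 2
[0.032, -0.0, -0.038, 0.0]
[0.032, -0.0, -0.038, 0.0]
```

View pics/s13.png

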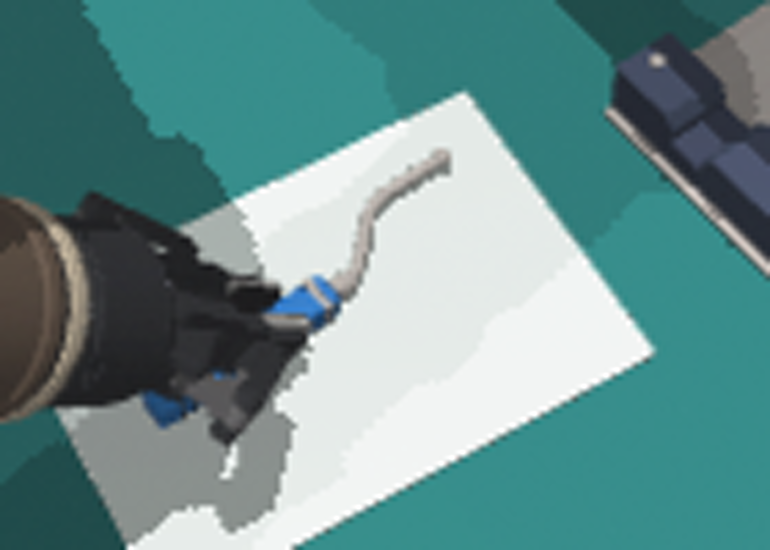

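Emit:
move_arm --rows '[[[0.016,0,-0.019,0,-1],[0.032,0,-0.038,0,-1],[0.032,0,-0.038,0,-1],[0.032,0,-0.038,0,-1],[0,0,0,0,-1]]]'

```text
time_s: 17.2
tcp_pos: [0.5017, -0.0566, 0.0708]
tcp_rot: [-1.769, -1.848, -0.652]
wrist_force: [-0.2, -0.5, -1.3]
grip_width: 0.0157
```

```bash
python3 -c "
from h import *
s,R=st()
crop('scene','s14.png',(170,150,330,270),4.8)
crop('top','t14.png',(220,160,340,250),6)
"
```

```text
t17.20 q [ 0.061  0.746  0.549  1.909 -0.966  1.307  1.243] p [ 0.5017 -0.0566  0.0708] z [-0.026  0.647 -0.762] y [0.999 0.043 0.002] x [-0.034  0.762  0.647] F [-0.2 -0.5 -1.3] g 0.0157
```

View pics/s14.png

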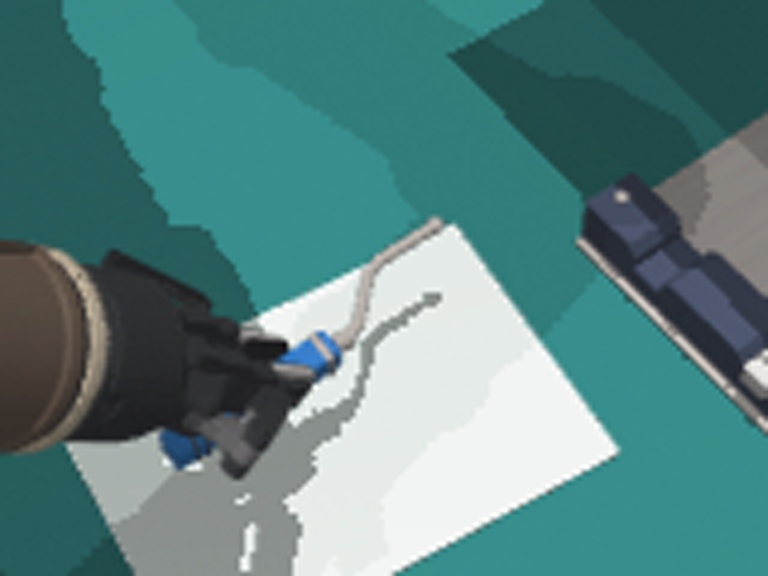

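View pics/t14.png

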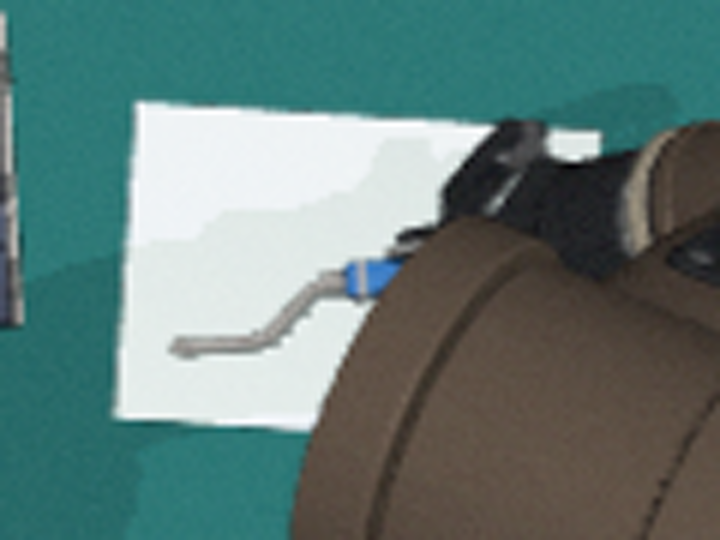

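```bash
python3 -c "
from h import *
S=lambda x,y:(x/4.8+170,y/4.8+150)
T=lambda x,y:(x/6+220,y/6+160)
for n,a,b in(('ball',S(436,224),T(180,347)),('ring',S(322,345),T(365,279)),('jog',S(375,268),T(268,340))):
    print(n,*tri(a,b))
s,R=st()
# predicted: grip vs tcp
g0=np.array([.4995,-.0585,.011]); d=g0-np.array([.5005,-.0561,.0155])
g=s['tcp_pos']+d
for yaw in(2.4,):
  c,sn=np.cos(np.radians(yaw)),np.sin(np.radians(yaw)); X=np.array([-sn,c,0]);Y=np.array([-c,-sn,0])
  for n,q in(('ball',.121*X+.028*Y),('ballc',.116*X+.028*Y),('ring',.025*X+[0,0,.008])):
    p=g+q; print(n,p,proj('scene',p),proj('top',p))
print(S(436,224),T(180,347),S(322,345),T(365,279))
"
```

```text
ball [0.46722138 0.05698764 0.06246716] 0.0035160358576033076
ring [ 0.49857276 -0.03677077  0.07052477] 0.0045304932477382215
jog [0.47037069 0.01369152 0.06165324] 0.006480446310650875
t17.30 q [ 0.062  0.749  0.548  1.911 -0.967  1.304  1.245] p [ 0.5009 -0.0561  0.0685] z [-0.028  0.647 -0.762] y [0.999 0.043 0.   ] x [-0.033  0.761  0.647] F [-0.  -0.3 -1.9] g 0.0159
ball [0.46688314 0.06120416 0.0639822 ] [261.41813301 195.51371056] [248.09763684 217.64837055]
ballc [0.46709252 0.05620855 0.0639822 ] [259.87134112 196.49849143] [249.74421585 217.53536809]
ring [ 0.49887864 -0.03353911  0.0719822 ] [237.30833832 221.07237756] [279.11908817 206.02780633]
(260.83333333333337, 196.66666666666669) (250.0, 217.83333333333334) (237.08333333333334, 221.875) (280.8333333333333, 206.5)
```

The probe is level in the grip: ball tip and ring fit the prediction within about 1 to 1.7 px in both cameras. Next, measure the free lane accurately.

```bash
python3 - <<'E'
import cv2
s=cv2.imread('pics/scene11.png');t=cv2.imread('pics/top11.png')
cv2.imwrite('pics/sr.png',cv2.resize(s[160:245,285:390],None,fx=7.5,fy=7,interpolation=cv2.INTER_CUBIC)[:600,:787])
cv2.imwrite('pics/tr.png',cv2.resize(t[155:222,158:230],None,fx=8,fy=8,interpolation=cv2.INTER_CUBIC))
E
```

```text
(no output)
```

View pics/sr.png

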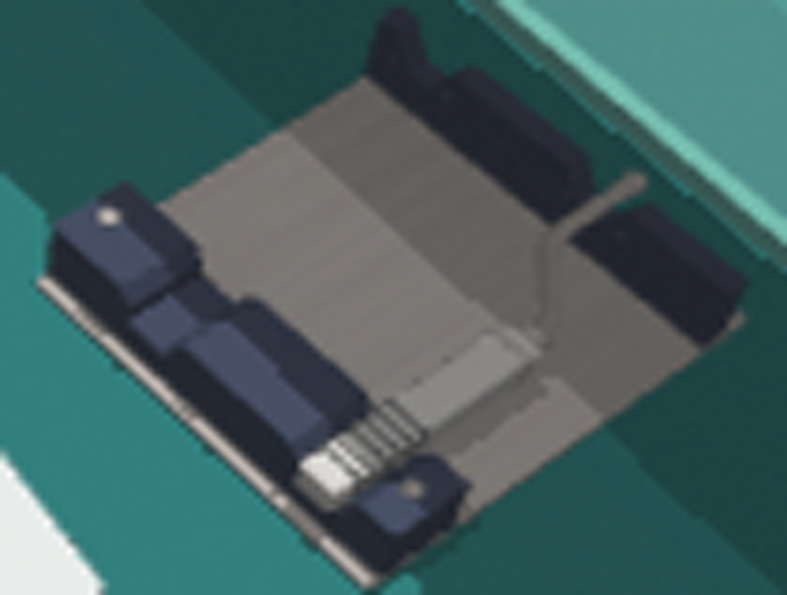

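View pics/tr.png

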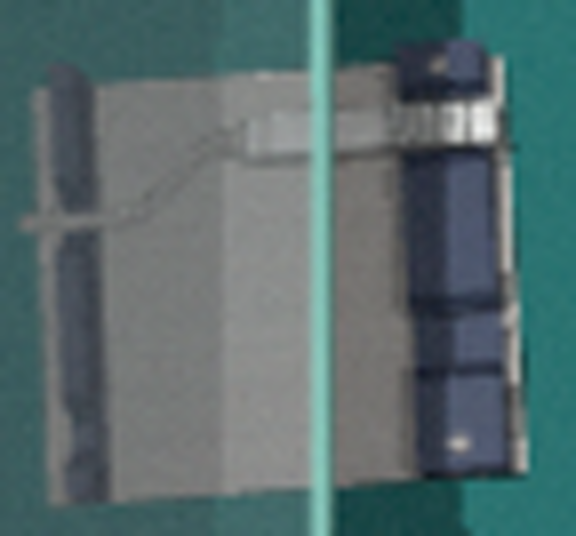

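```bash
python3 - <<'E'
from h import *
S=lambda x,y:(x/7.5+285,y/7+160)
T=lambda x,y:(x/8+158,y/8+155)
r=lambda a:np.round(a,4)
print("spare top",r(onz('top',T(492,121),.038)),r(onz('top',T(252,136),.038)))
print("spare scene rear/front", r(onz('scene',S(327,470),.038)),r(onz('scene',S(515,335),.038)))
print("spare ball", r(onz('top',T(25,224),.03)), r(onz('scene',S(637,181),.03)))
print("groove floor c top", r(onz('top',T(458,340),.022)))
# scene groove edges: rail-top edges of groove at front face / floor
for n,q,z in(("floor front L",(133,322),.022),("floor front R",(166,352),.022),("floor back L",(180,290),.022),("floor back R",(232,318),.022),("near block top front R corner",(126,303),.037),("near block top back R",(196,255),.037),("mid block top front L",(187,342),.037),("mid block top back L",(245,300),.037)):
    print(n,r(onz('scene',S(*q),z)))
print("top: near block top +x edge", r(onz('top',T(460,372),.037)),"mid block -x edge",r(onz('top',T(460,298),.037)))
print("plate corners top",[r(onz('top',T(*q),.006)) for q in((38,88),(500,58),(525,472),(55,502))])
print("plate scene",[r(onz('scene',S(*q),.006)) for q in((40,283),(372,585),(743,320))])
print("rail ends top: ", r(onz('top',T(445,40),.037)), r(onz('top',T(462,474),.037)))
E
```

```text
spare top [0.6211 0.1483 0.038 ] [0.6176 0.2425 0.038 ]
spare scene rear/front [0.6263 0.1517 0.038 ] [0.6204 0.2423 0.038 ]
spare ball [0.5864 0.3333 0.03  ] [0.5911 0.3327 0.03  ]
groove floor c top [0.5369 0.1644 0.022 ]
floor front L [0.5332 0.1477 0.022 ]
floor front R [0.5502 0.1485 0.022 ]
floor back L [0.5315 0.1705 0.022 ]
floor back R [0.5519 0.1771 0.022 ]
near block top front R corner [0.5321 0.1435 0.037 ]
near block top back R [0.5295 0.1772 0.037 ]
mid block top front L [0.5576 0.1495 0.037 ]
mid block top back L [0.5549 0.1778 0.037 ]
top: near block top +x edge [0.5223 0.1622 0.037 ] mid block -x edge [0.5513 0.1618 0.037 ]
plate corners top [array([0.6461, 0.334 , 0.006 ]), array([0.6534, 0.1477, 0.006 ]), array([0.4855, 0.1401, 0.006 ]), array([0.4786, 0.3265, 0.006 ])]
plate scene [array([0.4925, 0.14  , 0.006 ]), array([0.6594, 0.1488, 0.006 ]), array([0.6508, 0.3334, 0.006 ])]
rail ends top:  [0.6543 0.1665 0.037 ] [0.4824 0.1619 0.037 ]
```

Both cameras put the saddle near (0.537–0.541, 0.163), yaw ≈2.5°. That matches the gripper's yaw. I'll bring the probe in under the shelf at hover height, then compare handle and groove in the same picture.

```bash
python3 -c "
from h import *
go([.5395,.17,.074],0)"
```

```text
t17.30 q [ 0.062  0.749  0.548  1.911 -0.967  1.304  1.245] p [ 0.5009 -0.0561  0.0685] z [-0.028  0.647 -0.762] y [0.999 0.043 0.   ] x [-0.033  0.761  0.647] F [-0.  -0.3 -1.9] g 0.0159
dist 0.22945024755599858 n 6
[0.097, 0.027, 0.078, 0.0]
[0.097, 0.027, 0.078, 0.0]
[0.097, 0.027, 0.078, 0.0]
[0.097, 0.027, 0.078, 0.0]
[0.097, 0.027, 0.078, 0.0]
[0.097, 0.027, 0.078, 0.0]
```

Emit:
move_arm --rows '[[[0.097,0.027,0.078,0,-1],[0.097,0.027,0.078,0,-1],[0.097,0.027,0.078,0,-1],[0.097,0.027,0.078,0,-1]]]'

```text
time_s: 17.63
tcp_pos: [0.5262, 0.0962, 0.0711]
tcp_rot: [-1.769, -1.843, -0.648]
wrist_force: [1.3, 0.1, -2.2]
grip_width: 0.0155
```

```bash
python3 -c "
from h import *
go([.538,.215,.068],0,5)"
```

```text
t17.63 q [-0.174  0.694  0.481  1.993 -1.112  1.167  1.103] p [0.5262 0.0962 0.0711] z [-0.029  0.647 -0.762] y [ 0.999  0.042 -0.003] x [-0.03   0.761  0.648] F [ 1.3  0.1 -2.2] g 0.0155
dist 0.119439018101077 n 5
[0.059, 0.011, 0.053, 0.0]
[0.059, 0.011, 0.053, 0.0]
[0.059, 0.011, 0.053, 0.0]
[0.059, 0.011, 0.053, 0.0]
[0.059, 0.011, 0.053, 0.0]
```

Emit:
move_arm --rows '[[[0.059,0.011,0.053,0,-1],[0.059,0.011,0.053,0,-1],[0.059,0.011,0.053,0,-1],[0.059,0.011,0.053,0,-1]]]'

```text
time_s: 17.97
tcp_pos: [0.535, 0.1915, 0.0683]
tcp_rot: [-1.768, -1.844, -0.647]
wrist_force: [1.3, -0.1, -0.2]
grip_width: 0.0156
```

```bash
python3 -c "
from h import *
go([.538,.215,.068],0,1)"
```

```text
t17.97 q [-0.317  0.681  0.43   2.009 -1.21   1.076  1.017] p [0.535  0.1915 0.0683] z [-0.03   0.647 -0.762] y [ 0.999  0.043 -0.003] x [-0.031  0.761  0.648] F [ 1.3 -0.1 -0.2] g 0.0156
dist 0.023647199591510484 n 1
[0.058, 0.013, 0.051, 0.0]
```

Emit:
move_arm --rows '[[[0.056,0.013,0.05,0,-1],[0,0,0,0,-1],[0,0,0,0,-1]]]'

```text
time_s: 18.22
tcp_pos: [0.5374, 0.2144, 0.0679]
tcp_rot: [-1.765, -1.846, -0.647]
wrist_force: [-0.0, -1.9, -1.2]
grip_width: 0.0155
```

```bash
python3 -c "
from h import *
st()
im=get_image('scene')[:,:,::-1]; cv2.imwrite('pics/s15.png',cv2.resize(im[140:245,270:390],None,fx=6.5,fy=5.7,interpolation=cv2.INTER_CUBIC))
im=get_image('top')[:,:,::-1]; cv2.imwrite('pics/t15.png',cv2.resize(im[155:222,158:250],None,fx=8,fy=8,interpolation=cv2.INTER_CUBIC))
"
```

```text
t18.22 q [-0.347  0.681  0.415  2.004 -1.229  1.056  0.993] p [0.5374 0.2144 0.0679] z [-0.032  0.648 -0.761] y [ 0.999  0.046 -0.003] x [-0.033  0.761  0.648] F [-0.  -1.9 -1.2] g 0.0155
```

View pics/s15.png

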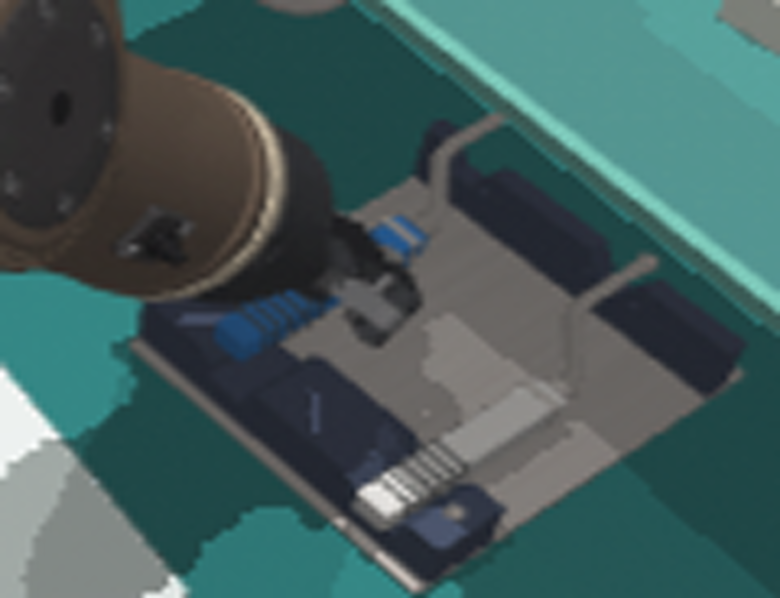

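View pics/t15.png

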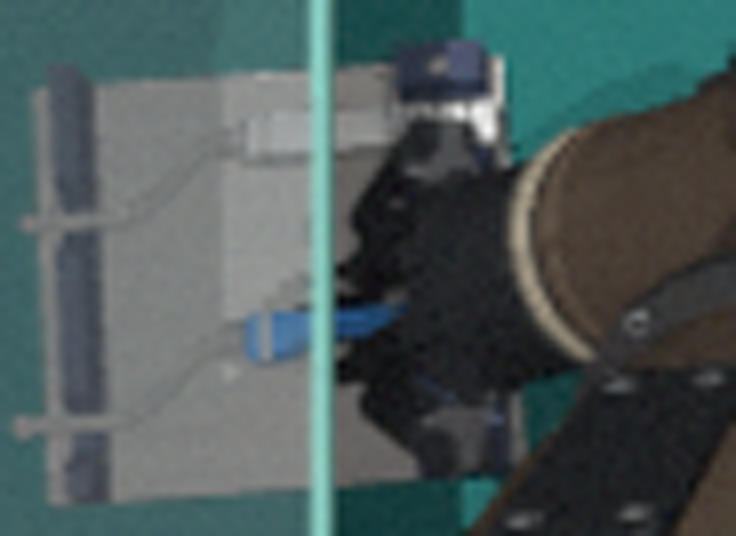

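```bash
python3 - <<'E'
from h import *
T=lambda x,y:(x/8+158,y/8+155)
S=lambda x,y:(x/6.5+270,y/5.7+140)
r=lambda a:np.round(a,4)
ax=lambda a,b:(r(a),r(b),r(b-a))
dz=.0334
print("top ball spare/blue",*ax(onz('top',T(27,223),.030),onz('top',T(24,425),.030+dz)))
print("top front-end centre spare/blue",*ax(onz('top',T(252,137),.038),onz('top',T(250,336),.038+dz)))
print("scene ball",*ax(onz('scene',S(650,262),.030),onz('scene',S(500,120),.030+dz)))
print("scene front-end top centre",*ax(onz('scene',S(556,388),.038),onz('scene',S(410,226),.038+dz)))
print("scene rear-end top",*ax(onz('scene',S(375,490),.038),onz('scene',S(236,330),.038+dz)))
E
```

```text
top ball spare/blue [0.5868 0.3325 0.03  ] [0.5031 0.3253 0.0634] [-0.0837 -0.0072  0.0334]
top front-end centre spare/blue [0.6172 0.2425 0.038 ] [0.5338 0.238  0.0714] [-0.0835 -0.0046  0.0334]
scene ball [0.5914 0.3326 0.03  ] [0.508  0.3178 0.0634] [-0.0834 -0.0148  0.0334]
scene front-end top centre [0.6237 0.2457 0.038 ] [0.5378 0.239  0.0714] [-0.0859 -0.0067  0.0334]
scene rear-end top [0.6225 0.1521 0.038 ] [0.5421 0.1455 0.0714] [-0.0803 -0.0066  0.0334]
```

In both views the blue probe lies parallel to the spare, over the free lane. The offsets to spare and groove call for x within ±1 mm and y +3 mm. Lowering.

```bash
python3 -c "
from h import *
go([.537,.2175,.044],0,3)"
```

```text
t18.32 q [-0.345  0.681  0.417  2.004 -1.228  1.056  0.993] p [0.5382 0.212  0.0678] z [-0.029  0.647 -0.762] y [ 0.999  0.042 -0.002] x [-0.031  0.762  0.647] F [ 0.2 -0.6 -1.7] g 0.0151
dist 0.024481563659243987 n 3
[-0.012, -0.001, 0.024, 0.0]
[-0.012, -0.001, 0.024, 0.0]
[-0.012, -0.001, 0.024, 0.0]
```

Emit:
move_arm --rows '[[[-0.012,-0.001,0.024,0,-1],[-0.012,-0.001,0.024,0,-1],[-0.012,-0.001,0.022,0,-1],[0,0,0,0,-1],[0,0,0,0,-1]]]'

```text
time_s: 18.73
tcp_pos: [0.5368, 0.218, 0.0444]
tcp_rot: [-1.769, -1.843, -0.647]
wrist_force: [0.1, -0.1, -1.8]
grip_width: 0.016
```

```bash
python3 -c "
from h import *
im=get_image('scene')[:,:,::-1]; cv2.imwrite('pics/s16.png',cv2.resize(im[140:245,270:390],None,fx=6.5,fy=5.7,interpolation=cv2.INTER_CUBIC))
im=get_image('top')[:,:,::-1]; cv2.imwrite('pics/t16.png',cv2.resize(im[155:222,158:250],None,fx=8,fy=8,interpolation=cv2.INTER_CUBIC))
go([.5375,.2165,.036],0,2)
"
```

```text
t18.83 q [-0.329  0.715  0.378  2.011 -1.263  1.022  1.033] p [0.5373 0.2179 0.0451] z [-0.029  0.647 -0.762] y [ 0.999  0.042 -0.002] x [-0.031  0.761  0.648] F [ 0.   0.3 -0.8] g 0.0156
dist 0.009250416331666088 n 2
[-0.012, 0.0, 0.01, 0.0]
[-0.012, 0.0, 0.01, 0.0]
```

View pics/s16.png

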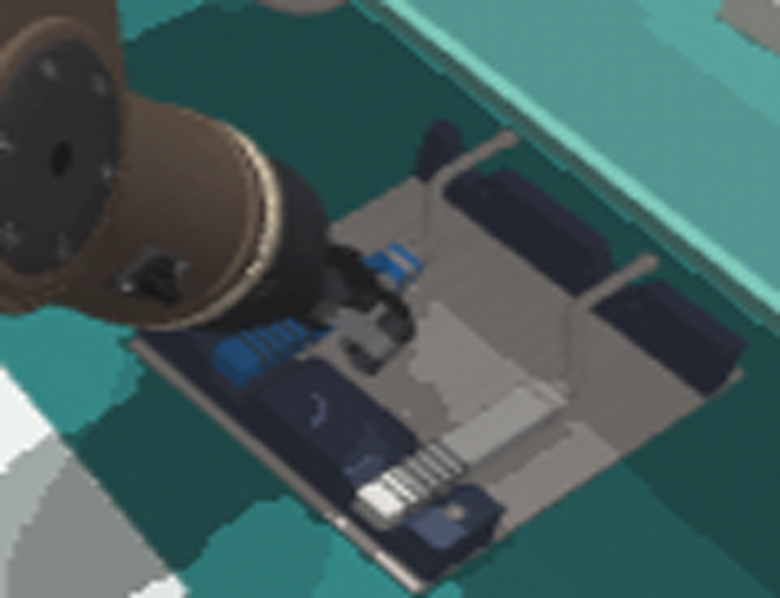

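View pics/t16.png

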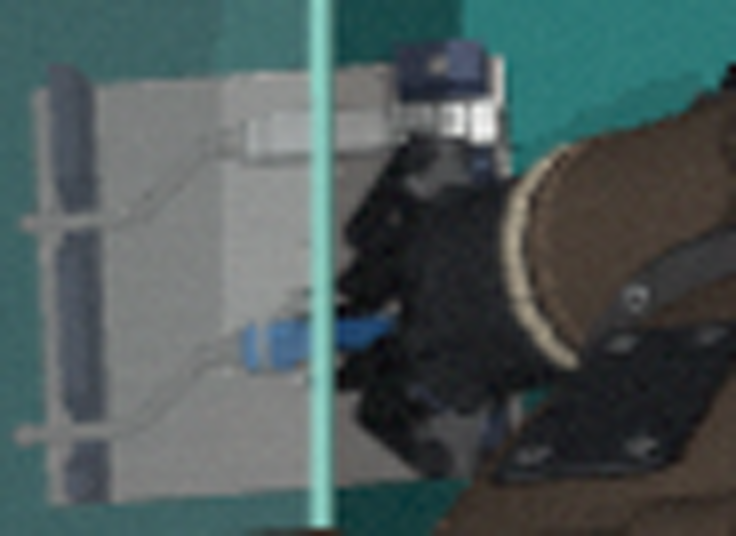

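Handle over the groove and thin end over the V notch (top crop 75,433). Final lowering in small steps, watching the forces.

Emit:
move_arm --rows '[[[-0.01,0,0.011,0,-1],[0,0,0,0,-1]]]'

```text
time_s: 19.0
tcp_pos: [0.5372, 0.2179, 0.0404]
tcp_rot: [-1.769, -1.845, -0.648]
wrist_force: [0.3, 0.7, -1.0]
grip_width: 0.0159
```

Emit:
move_arm --rows '[[[-0.007,0,0.009,0,-1],[0,0,0,0,-1]]]'

```text
time_s: 19.17
tcp_pos: [0.5371, 0.2181, 0.0369]
tcp_rot: [-1.769, -1.844, -0.648]
wrist_force: [-0.0, 0.6, -1.4]
grip_width: 0.0158
```

Emit:
move_arm --rows '[[[-0.003,0,0.0035,0,-1],[0,0,0,0,-1]]]'

```text
time_s: 19.33
tcp_pos: [0.5372, 0.2181, 0.0358]
tcp_rot: [-1.769, -1.844, -0.648]
wrist_force: [-0.5, 0.2, -1.2]
grip_width: 0.0156
```

Emit:
move_arm --rows '[[[-0.002,0,0.0025,0,-1],[0,0,0,0,-1]]]'

```text
time_s: 19.5
tcp_pos: [0.5372, 0.2182, 0.0349]
tcp_rot: [-1.769, -1.844, -0.649]
wrist_force: [-0.7, 0.0, -2.1]
grip_width: 0.0158
```

Emit:
move_arm --rows '[[[-0.002,0,0.0025,0,-1],[0,0,0,0,-1]]]'

```text
time_s: 19.67
tcp_pos: [0.5373, 0.2183, 0.0345]
tcp_rot: [-1.768, -1.844, -0.65]
wrist_force: [-0.4, -0.7, 2.4]
grip_width: 0.0156
```

Emit:
move_arm --rows '[[[-0.002,0,0.0025,0,-1],[0,0,0,0,-1]]]'

```text
time_s: 19.83
tcp_pos: [0.5374, 0.2183, 0.0343]
tcp_rot: [-1.767, -1.843, -0.651]
wrist_force: [-2.1, -4.1, 11.1]
grip_width: 0.0154
```

Contact at exactly the expected height. I'll open part way.

Emit:
move_arm --rows '[[[0.001,0,-0.001,0,-0.4],[0,0,0,0,-0.2],[0,0,0,0,0],[0,0,0,0,0],[0,0,0,0,0]]]'

```text
time_s: 20.25
tcp_pos: [0.5372, 0.2183, 0.0333]
tcp_rot: [-1.769, -1.844, -0.648]
wrist_force: [-0.7, 0.5, 0.6]
grip_width: 0.0431
```

```bash
python3 -c "
from h import *
st()
im=get_image('scene')[:,:,::-1]; cv2.imwrite('pics/s17.png',cv2.resize(im[140:245,270:390],None,fx=6.5,fy=5.7,interpolation=cv2.INTER_CUBIC))
"
```

```text
t20.25 q [-0.311  0.732  0.352  2.012 -1.274  1.003  1.052] p [0.5372 0.2183 0.0333] z [-0.029  0.647 -0.762] y [ 0.999  0.043 -0.002] x [-0.031  0.761  0.648] F [-0.7  0.5  0.6] g 0.0431
```

View pics/s17.png

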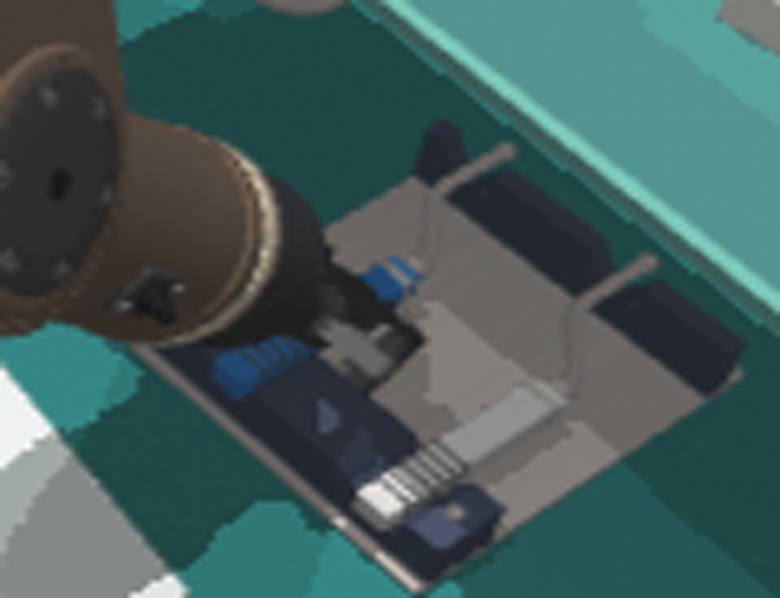

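The probe is seated in the groove with its thin end in the notch (about 450,185), and the fingers are free of it. I'll withdraw along the tool axis.

Emit:
move_arm --rows '[[[0,0,-0.04,0,0.1],[0,0,-0.08,0,0.1],[0,0,-0.12,0,0.1],[0,0,-0.13,0,0.1],[0,0,-0.13,0,0.1]]]'

```text
time_s: 20.72
tcp_pos: [0.5409, 0.1194, 0.1493]
tcp_rot: [-1.769, -1.844, -0.647]
wrist_force: [1.4, 0.7, -0.8]
grip_width: 0.047
```

```bash
python3 -c "
from h import *
go([.5,-.15,.3],0)"
```

```text
t20.72 q [-0.222  0.569  0.479  1.929 -1.021  1.214  0.9  ] p [0.5409 0.1194 0.1493] z [-0.03   0.647 -0.762] y [ 0.999  0.042 -0.003] x [-0.03   0.762  0.647] F [ 1.4  0.7 -0.8] g 0.047
dist 0.31142098218493897 n 8
[-0.044, -0.022, -0.12, 0.0]
[-0.044, -0.022, -0.12, 0.0]
[-0.044, -0.022, -0.12, 0.0]
[-0.044, -0.022, -0.12, 0.0]
[-0.044, -0.022, -0.12, 0.0]
[-0.044, -0.022, -0.12, 0.0]
[-0.044, -0.022, -0.12, 0.0]
[-0.044, -0.022, -0.12, 0.0]
```

Emit:
move_arm --rows '[[[-0.044,-0.022,-0.12,0,0.1],[-0.044,-0.022,-0.12,0,0.1],[-0.044,-0.022,-0.12,0,0.1],[-0.044,-0.022,-0.12,0,0.1],[-0.044,-0.022,-0.12,0,0.1]]]'

```text
time_s: 21.13
tcp_pos: [0.5148, -0.0494, 0.2438]
tcp_rot: [-1.77, -1.844, -0.648]
wrist_force: [1.4, -0.3, -0.8]
grip_width: 0.0471
```

Emit:
move_arm --rows '[[[-0.044,-0.022,-0.08,0,0.1],[-0.02,-0.01,-0.05,0,0.1],[0,0,0,0,0.1],[0,0,0,0,0.1]]]'

```text
time_s: 21.47
tcp_pos: [0.5078, -0.0886, 0.26]
tcp_rot: [-1.772, -1.843, -0.649]
wrist_force: [0.2, -0.2, -0.6]
grip_width: 0.0469
```

```bash
python3 -c "
from h import *
st()
im=get_image('scene')[:,:,::-1]; cv2.imwrite('pics/s18.png',cv2.resize(im[140:245,270:390],None,fx=6.5,fy=5.7,interpolation=cv2.INTER_CUBIC)); cv2.imwrite('pics/s18f.png',im)
im=get_image('top')[:,:,::-1]; cv2.imwrite('pics/t18.png',cv2.resize(im[155:222,158:250],None,fx=8,fy=8,interpolation=cv2.INTER_CUBIC)); cv2.imwrite('pics/t18f.png',im)
"
```

```text
t21.47 q [ 0.065  0.511  0.605  1.715 -0.786  1.578  0.955] p [ 0.5078 -0.0886  0.26  ] z [-0.027  0.647 -0.762] y [ 0.999  0.04  -0.002] x [-0.03   0.762  0.647] F [ 0.2 -0.2 -0.6] g 0.0469
```

View pics/s18.png

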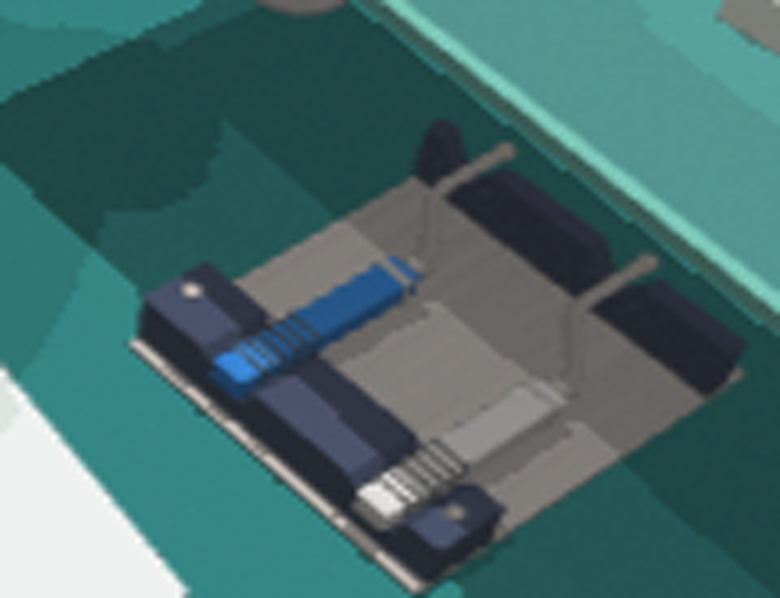

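View pics/t18.png

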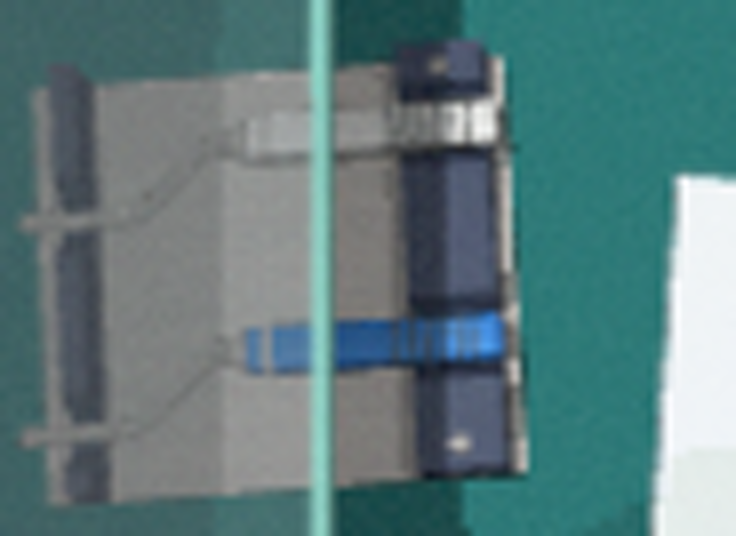

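View pics/s18f.png

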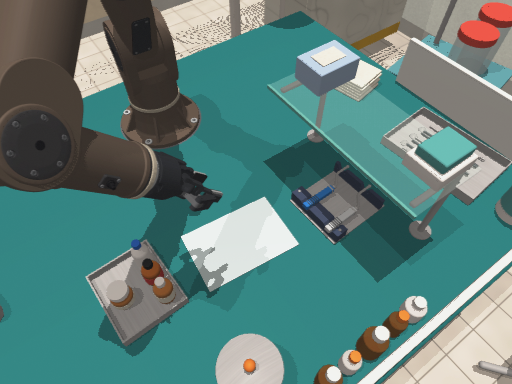

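The pictures show the blue probe seated parallel to the spare: handle in the groove (scene crop 310,320), thin end in the notch (450,185). The jar is upright in the tray (119,292) and the robot is touching nothing. I'll hand in the job.

```bash
python3 -c "
from cell import *
print(job_done())"
```

```text
the job is handed in; nothing more can be done
None
```

The jar now stands upright in the steel tray, and the blue probe lies in the free lane of the rest. I handed the job in at about 21.6 s of the 61 s allowed.

- **Tilt:** the moves can't lean the tool directly. I drove the arm up against joint 6's limit until the tool leaned about 40°, then kept that lean for both objects.
- **Jar:** I gripped it round the middle, lifted it over the saddle rail and lowered it into the tray until I felt contact at about 5 N. Then I opened the fingers.
- **Probe:** I lifted it level and took it in under the shelf. I lowered it in small steps, with no side force, until it touched down at the predicted height (11 N on the last step). Then I opened the fingers and backed out.

**Last checks:**
- Both cameras show the handle in the groove and the thin end in the notch, parallel to the spare probe.
- The scene camera shows the jar upright; the three bottles, spare probe and shelf look unmoved, judged by eye only.
- The gripper was clear of everything, and the highest wrist force I read was about 11 N.

**Disagreements:** the cameras differed by up to 5 mm in x at the rest, and my checks on the lane's x by about ±1 mm. I settled this by comparing the blue probe with the spare and the groove in the same pictures. The gripper also read about 2–3 mm narrower than the stated sizes of the jar and handle.

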